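Stock the tea caddy

ROBOT

A 6-joint arm with a two-finger parallel gripper is mounted at the origin on the work surface. World frame = base frame: x ahead of the robot, y to its left, z up, the work surface at z = 0. Lengths are in mm, angles in degrees, forces in N, time in s.
With the tool pointing down it reaches from about 350 to 850 mm from the base axis. Payload 8.1 kg.
Tool frame: the origin (TCP) lies on the centre line of the jaws, within the pads' length; the fingertips stand 14 mm ahead of it and the grasp point (between the pads) lies 5 mm behind it; z points along the fingers, y is the line along which they close (so a half turn about z gives the same grasp; the last joint's range is limited). The gripper opens to 85 mm and grips with 20 to 120 N. Pads are 22 mm wide; open, the fingers measure 114 mm over their backs; the gripper's body (76 mm by 85 mm) begins 54 mm behind the grasp point. The pads swing forward as they close: fully open they stand 13 mm farther back than shut.
Start: joints at [-74.507, 7.471, 85.268, -0, 87.261, -4.893], TCP at [209.024, -562.418, 245.292] pointing down, gripper open.
Joint ranges: [-169.43, 169.43], [-51.17, 129.36], [1.28, 143.12], [-76.62, 256.62], [0, 156.53], [-152.29, 152.29]. Speed limits (degrees/s): [136.94, 136.94, 159.86, 180, 180, 180].

INTERFACE

Orientations are given as [roll, pitch, yaw] about the fixed x, y, z axes, in that order (R = Rz(yaw) Ry(pitch) Rx(roll)).
In Python, from bench import sense, snapshot, camera_info, hand_in gives the robot as it stands. The module is installed in compiled form; this text tells all that it offers.
- The arm moves only by the tool apply_moves, never from a script. Its argument "deltas" is a list of rows, each a list of 7 numbers: the shift along the tool's x, y, z scaled (see below), then the turn, a rotation vector about the tool's x, y, z scaled (see below), then the opening, from 0 (shut) to 1 (fully open). In form: [[dx, dy, dz, ax, ay, az, claw], ...]. A call has 1 to 8 rows; each row shifts and turns the commanded pose from where the row before left it, along the tool's axes as they then stand; what a row does not reach is not made up. The controller multiplies each number of a shift by 0.03 m and each number of a turn by 0.08 rad. A row lasts 1/8 s, in which the tool goes at most 62.5 mm and 10.7 degrees, less where a joint would pass 70% of its speed; a pose out of reach is approached as far as the arm can. A call with a number of a shift or a turn outside -1 to 1 is refused whole. A call with a gripper value outside its range is refused whole. The fingers move at their own pace and stop on an object; "grip_force" is the grip in N (left out, the last holds). Time passes only in rows, so rows that do not move let the fingers close. It gives the time, the measured TCP pose, the force, the opening and the grip force at its end, in the units of the state.
- sense(): the state, without advancing time (a new reading comes with each control period).
- snapshot(name): name is "side" or "top"; returns the picture (420x560x3 uint8, red, green, blue); there is no depth.
- camera_info(name): a dict with "vertical_fov" (degrees; the focal length in pixels is half the picture's height over the tangent of half this angle, whatever the lens; pixels are square), "cx", "cy" (the principal point, pixels), "k1" (the pictures are not rectified: a ray, as slopes to the right and down, at radius r is drawn at 1 + k1 r^2 times it, then the intrinsics apply), "origin" and "rotation" of the camera in the world. Camera axes: x right, y up, looking along -z (the intrinsics and any distortion apply to the point x, -y, -z); pixel columns grow to the right and rows downward; lengths in mm; the calibration is good to about 2 mm. A picture is of the moment at which its call begins. camera_info takes no time and is no camera call.
- hand_in(): hands the job in; it is judged then, once.
The state is a dict: "time": time; "joint_pos": joint angles; "qd": joint speeds; "joint_efforts": joint torques, N m; "tool_pos": TCP position; "tcp_rot": TCP orientation; "ft_force": force on the tool from outside, world axes, zero at the start; "wrist_torque": the same for the moment, N m; "finger_gap": finger opening in mm; "grip_force": force on a finger pad.
Only numpy, scipy, OpenCV 4.12 (cv2) and the standard library are available. Lean on these libraries where they do the work, as an engineer would, in place of code of your own. Each camera call takes 0.05 s, during which the arm holds its last target. There are 200 camera calls.

TASK

Stock the tea caddy for service: stand every tea tin upright and flat in the caddy's bay in a single row, long side across the bay, the first tin tight against the bay's end wall and each next one butted flush against its neighbour with no gap. Move every tea plate from the draining stand to the caddy's slots, each standing on edge in a slot of its own and centred across the caddy. Do not disturb the jar, the mug or the lantern.

Things in the scene. Friction and masses are not known exactly. Their poses are not given: they have to be found in the camera images.
- bay_end (a point): frame in the caddy, axes as the caddy's: on the tin bay's floor (6 mm above the counter), at the inner face of its end wall, midway across. The bay runs 235 mm along +y from here, 72 mm wide in x between side walls 12 mm thick and 16 mm above the floor; the end wall is 8 mm thick, 44 mm above the floor. Tins go with their 66 mm side across: centres at y = 25, 75, 125 .. mm
- stand: steel draining stand for plates, fixed to the counter, 100 (x) x 148 (y) mm, origin under its centre; three slots across it at y = -50, 0 and +50 mm, each 15 mm wide, its floor 6 mm above the counter, between ribs 28 mm high above that floor and 85 mm long in x
- caddy: brown wooden tea caddy, fixed to the counter, 112 mm wide (its x), 388 mm long (its y, from y = -194 to +194 mm), with a 6 mm floor; origin in the middle of its underside. From its closed -y end wall a low-walled bay for tins takes up 235 mm; the rest, to its +y end, has three plate slots across it
- slot0 (a point): frame at the middle of the floor (6 mm above the counter) of the caddy's plate slot 1 of 3, counted from the tin bay; axes as the caddy's. The slot is 15 mm wide in y, open at both ends in x, between ribs that stand 28 mm above the floor and are 96 mm long in x; slots are 50 mm apart, the first 22.5 mm past the end of the bay
- slot1 (a point): frame at the middle of the floor (6 mm above the counter) of the caddy's plate slot 2 of 3, counted from the tin bay; axes as the caddy's. The slot is 15 mm wide in y, open at both ends in x, between ribs that stand 28 mm above the floor and are 96 mm long in x; slots are 50 mm apart, the first 22.5 mm past the end of the bay
- slot2 (a point): frame at the middle of the floor (6 mm above the counter) of the caddy's plate slot 3 of 3, counted from the tin bay; axes as the caddy's. The slot is 15 mm wide in y, open at both ends in x, between ribs that stand 28 mm above the floor and are 96 mm long in x; slots are 50 mm apart, the first 22.5 mm past the end of the bay
- tin0: squat oblong metal tea tin with a dark seam under its lid, 66 (its x) x 50 (its y) x 60 high mm, about 0.2 kg, standing upright on the counter; origin at the centre of its underside. All tins are alike; three or four are present
- tin1: squat oblong metal tea tin with a dark seam under its lid, 66 (its x) x 50 (its y) x 60 high mm, about 0.2 kg, standing upright on the counter; origin at the centre of its underside. All tins are alike; three or four are present
- tin2: squat oblong metal tea tin with a dark seam under its lid, 66 (its x) x 50 (its y) x 60 high mm, about 0.2 kg, standing upright on the counter; origin at the centre of its underside. All tins are alike; three or four are present
- tin3: squat oblong metal tea tin with a dark seam under its lid, 66 (its x) x 50 (its y) x 60 high mm, about 0.2 kg, standing upright on the counter; origin at the centre of its underside. All tins are alike; three or four are present
- plate0: square-cornered white stoneware tea plate, 90 wide (its x) x 10 thick (its y) x 85 high (its z) mm, about 0.17 kg, standing on edge in a slot of the draining stand at the start; origin at the middle of its lower edge, z up. All three plates are alike
- plate1: square-cornered white stoneware tea plate, 90 wide (its x) x 10 thick (its y) x 85 high (its z) mm, about 0.17 kg, standing on edge in a slot of the draining stand at the start; origin at the middle of its lower edge, z up. All three plates are alike
- plate2: square-cornered white stoneware tea plate, 90 wide (its x) x 10 thick (its y) x 85 high (its z) mm, about 0.17 kg, standing on edge in a slot of the draining stand at the start; origin at the middle of its lower edge, z up. All three plates are alike
- jar: bystander: clear glass jar of corks, 110 diameter x 200 high mm, origin at the centre of its underside
- mug: bystander: empty brown mug, 80 diameter x 95 high mm, origin at the centre of its underside
- lantern: bystander: small brass and amber glass lantern, 80 x 80 x 172 high mm, origin at the centre of its underside

How it is judged:
By the outcome, as a careful person would: the job done as asked, in the order asked, and still so for the second after the job is handed in, with the robot touching nothing.
Of tin0, tin1, tin2, tin3 only 3 to 4 are there at a start; the rules pass over those that are not, and their reading is None.
At some moment in a run one of tin0, tin1, tin2, tin3 may be knocked a few centimetres aside while the robot is not near it.
It also fails if it takes over 210 s, if anything falls off the work surface, if the arm or the gripper's body presses on something with over 40 N, if the wrist force passes 120 N, or if a joint passes its speed limit or range.

## Working session

There is one attempt and no reset: what is moved stays moved. The work goes in short steps, Python scripts to look and compute and a tool call to move; the robot and the scene stay as the last step left them, time stands still between calls to the robot, and variables do not carry over. Pictures are saved under pics/ and viewed, at most 14 in all, crops included, and the job is handed in when it is done.

Besides the shell and the picture viewer there is one more tool, called after "Call:" as name([rows], argument=value, ...), one row to a line, values as JSON. apply_moves: Moves the arm, as the interface text tells. Its arguments: {"type":"object","properties":{"deltas":{"type":"array"},"grip_force":{"type":"number"}},"required":["deltas"]}

```bash
mkdir -p pics
python3 - <<'E'
from bench import *
import cv2
for n in("top","side"):
    i=snapshot(n); cv2.imwrite(f"pics/{n}0.png",i[:,:,::-1]); print(camera_info(n))
print(sense())
E
```

```text
{'vertical_fov': 47.07475301962923, 'cx': 280.69995773974404, 'cy': 202.40349804338814, 'k1': -0.10410049865022898, 'origin': array([ 325.43629737,    4.69783874, 1261.19553071]), 'rotation': array([  9.47794814,  -1.00727613, -89.3785512 ])}
{'vertical_fov': 43.71945579539608, 'cx': 275.0286329632885, 'cy': 206.99002062811456, 'k1': -0.13588717652091456, 'origin': array([ 140.60549739, 1274.16201449,  874.88732187]), 'rotation': array([  57.47975355,   -0.8056593 , -163.09634539])}
{'time': 0.1, 'joint_pos': array([-7.45071798e+01,  7.51271553e+00,  8.53239087e+01, -7.83350890e-04,
        8.72608372e+01, -4.89228596e+00]), 'qd': array([-0.00365944, -0.13199021, -0.16121456,  0.10389033,  0.17445243,
       -0.07121949]), 'joint_efforts': array([ 4.60581705e-04, -5.70950925e+01, -5.01942050e+01, -2.50241610e-04,
        8.12622631e-03,  5.28038004e-05]), 'tool_pos': array([ 208.89372376, -561.9552078 ,  244.32080753]), 'tcp_rot': array([-1.79902827e+02, -7.53223319e-03,  2.03851379e+01]), 'ft_force': array([-0.13019013, -1.18606469, -0.30825096]), 'wrist_torque': array([-0.0063304 ,  0.00565992,  0.03681581]), 'grip_force': 0.0, 'finger_gap': 85.34572486371955}
```

View pics/top0.png

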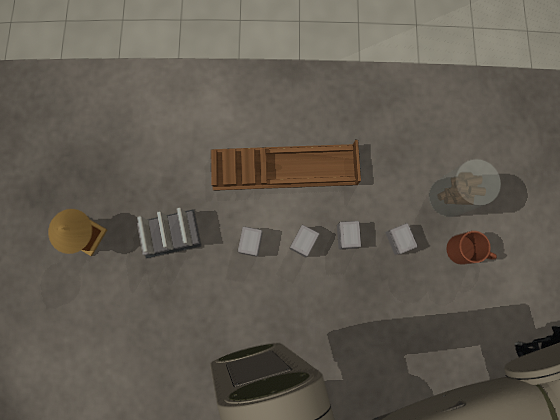

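View pics/side0.png

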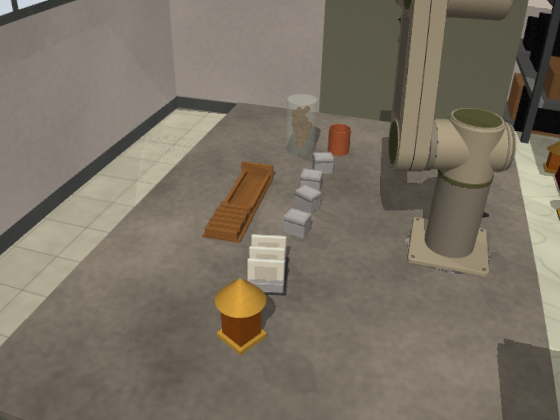

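Four tins sit around top-image (250,241), (305,240), (350,234) and (403,238). The caddy spans (212..360, 140..190) with its end wall on the right, and the stand is at (168,230) with three plates.

```bash
cat > h.py <<'E'
import numpy as np, cv2
from scipy.spatial.transform import Rotation as R
from bench import *
def cam(n):
    c=camera_info(n); f=210/np.tan(np.radians(c['vertical_fov']/2))
    return c,np.array([[f,0,c['cx']],[0,f,c['cy']],[0,0,1]]),R.from_euler('xyz',c['rotation'],degrees=True).as_matrix()
def cast(n,px,z):
    c,K,M=cam(n); u=cv2.undistortPoints(np.array(px,float).reshape(-1,1,2),K,np.array([c['k1'],0,0,0])).reshape(-1,2)
    d=np.c_[u[:,0],-u[:,1],-np.ones(len(u))]@M.T
    return c['origin']+d*((z-c['origin'][2])/d[:,2])[:,None]
def proj(n,P):
    c,K,M=cam(n); q=(np.array(P,float).reshape(-1,3)-c['origin'])@M; q=np.c_[q[:,0],-q[:,1],-q[:,2]]
    return cv2.projectPoints(q,np.zeros(3),np.zeros(3),K,np.array([c['k1'],0,0,0]))[0].reshape(-1,2)
def rects(n,mask,z,amin):
    for c in cv2.findContours(mask.astype('uint8'),0,cv2.CHAIN_APPROX_NONE)[0]:
        if cv2.contourArea(c)<amin: continue
        w=cast(n,c.reshape(-1,2),z)[:,:2]; (x,y),(a,b),t=cv2.minAreaRect(w.astype('float32'))
        print('px',c.reshape(-1,2).mean(0).round(0),'xy',round(x,1),round(y,1),'size',round(a,1),round(b,1),'ang',round(t,1))
def top(name): 
    i=snapshot('top'); cv2.imwrite(f'pics/{name}.png',i[:,:,::-1]); return i
E
python3 - <<'E'
from h import *
i=cv2.imread('pics/top0.png')
cv2.imwrite('pics/c0.png',cv2.resize(i[130:265,130:430],None,fx=2.66,fy=2.66,interpolation=cv2.INTER_CUBIC))
s=i.astype(int)
print(i[241,240:265].tolist()); print(i[232,330:372].mean(1).round())
h=cv2.cvtColor(i,cv2.COLOR_BGR2HSV)
m=(i.min(2)>125); m[:, :120]=0; m[:130]=0; m[270:]=0
rects('top',m,60,60)
print('caddy')
b=(s[:,:,2]-s[:,:,0]>40); b[:135]=0;b[200:]=0;b[:,:200]=0;b[:,370:]=0
rects('top',b,6,500)
E
```

```text
[[122, 125, 129], [128, 131, 136], [127, 132, 135], [135, 140, 142], [136, 139, 142], [134, 138, 141], [132, 136, 138], [130, 134, 136], [130, 135, 137], [133, 137, 140], [135, 140, 142], [137, 141, 143], [138, 142, 144], [136, 140, 142], [134, 138, 140], [136, 140, 143], [134, 138, 141], [126, 130, 135], [132, 135, 140], [101, 104, 108], [56, 59, 62], [60, 66, 71], [65, 72, 77], [64, 71, 76], [64, 71, 76]]
[ 62.  58.  89.  86.  84.  84.  83.  80.  79.  77.  96. 131. 131. 129.
 140. 138. 136. 134. 133. 133. 137. 140. 139. 141. 138. 137. 140. 132.
 129. 131.  42.  63.  64.  64.  61.  62.  61.  61.  62.  60.  60.  59.]
px [250. 239.] xy 429.0 62.7 size 44.7 61.1 ang 80.0
px [304. 239.] xy 432.1 -74.3 size 45.6 62.0 ang 63.6
px [403. 238.] xy 439.5 -326.2 size 60.5 45.4 ang 21.0
px [350. 233.] xy 449.0 -189.3 size 61.5 46.8 ang 3.6
px [141. 234.] xy 441.5 334.6 size 87.6 9.2 ang 13.1
px [161. 229.] xy 454.8 284.9 size 88.7 7.9 ang 13.1
px [181. 225.] xy 465.7 234.7 size 88.8 7.4 ang 13.7
caddy
px [272. 166.] xy 637.4 -25.8 size 121.7 398.9 ang 3.5
```

View pics/c0.png

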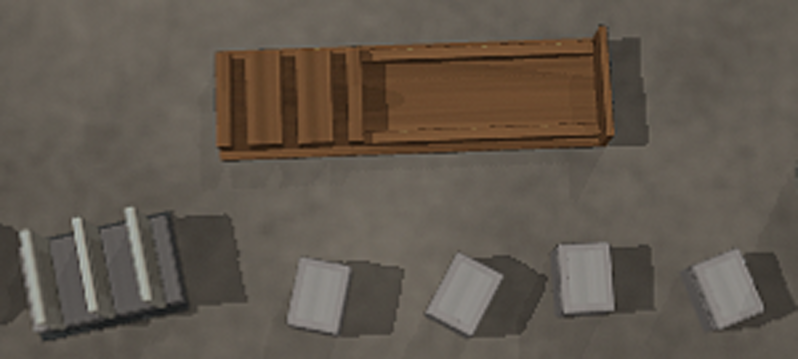

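The crop shows four clear tin tops, three plates in the stand, and the caddy's ribs, slots and end wall. Next I'll refine the caddy and plates, enlarging for edges.

Run:
```python
from h import *
i=cv2.imread('pics/top0.png'); j=cv2.imread('pics/side0.png')
a=cv2.resize(i[135:195,205:365],None,fx=5,fy=5,interpolation=cv2.INTER_CUBIC)
b=cv2.resize(j[160:243,200:280],None,fx=3.4,fy=3.4,interpolation=cv2.INTER_CUBIC)
c=cv2.resize(i[200:262,130:212],None,fx=4.5,fy=4.5,interpolation=cv2.INTER_CUBIC)
h=max(len(b),len(c)); o=np.zeros((300+h,800,3),'uint8'); o[:300]=a; o[300:300+len(b),:b.shape[1]]=b; o[300:300+len(c),300:300+c.shape[1]]=c
cv2.imwrite('pics/c1.png',o)
```

```text
(no output)
```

View pics/c1.png

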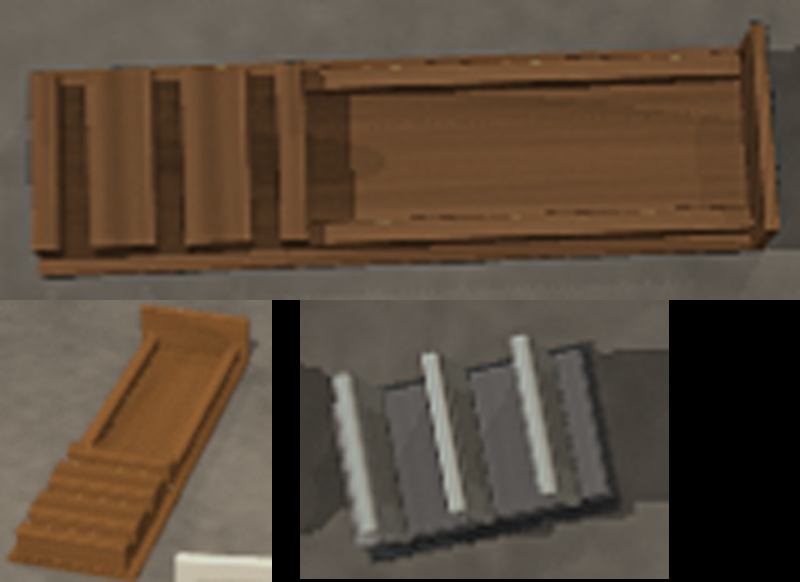

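```bash
cat >> h.py <<'E'
def fit(loc,wor):
    L,W=np.array(loc,float),np.array(wor,float)[:,:2]; l,w=L-L.mean(0),W-W.mean(0)
    t=np.arctan2((l[:,0]*w[:,1]-l[:,1]*w[:,0]).sum(),(l*w).sum()); c,s=np.cos(t),np.sin(t); M=np.array([[c,-s],[s,c]])
    o=W.mean(0)-M@L.mean(0); return o,np.degrees(t),W-(L@M.T+o)
E
python3 - <<'E'
from h import *
S=lambda p,k,o:(np.array(p,float)+.5)/k-.5+o
E=[(33,72,38,248,194),(57,70,62,248,179),(86,68,91,246,164),(149,68,154,244,129),(181,68,186,245,114),(244,66,249,243,79),(277,66,282,240,64),(303,64,308,240,49)]
px=[];loc=[]
for a,b,c,d,y in E: px+=[(a,b),(c,d)]; loc+=[(48,y),(-48,y)]
W=cast('top',S(px,5,[205,135]),34)
px2=[(762,25),(776,232)];loc2=[(56,-194),(-56,-194)]
W2=cast('top',S(px2,5,[205,135]),50); W3=cast('top',S([(40,275)],5,[205,135]),6)
o,t,r=fit(loc,W); print('ribs',o,t); print(r.round(1).tolist())
o,t,r=fit(loc+loc2+[(-56,194)],np.r_[W,W2,W3]); print('all',o,t); print(r[-3:].round(1))
i=cv2.imread('pics/top0.png')
m=(i.min(2)>115); m[:, :120]=0; m[:205]=0; m[265:]=0
print('plates');rects('top',m&(np.arange(560)<205),91,60)
print('tins');rects('top',m&(np.arange(560)>230),60,60)
# side-view rib check: end rib near corners
print(cast('side',S([(12,558-300),(131,578-300)],3.4,[200,160]),0).round(1), 'caddy +y corners')
E
```

```text
ribs [632.1007882  -24.22218146] 2.695739930811187
[[-0.4, -2.0], [1.0, -3.6], [0.2, 0.4], [0.5, -1.1], [0.7, 0.1], [1.0, -1.1], [-0.5, 1.9], [0.9, 1.1], [-0.9, 0.0], [-0.1, -0.5], [-1.0, 1.9], [-0.3, 1.8], [-1.5, -0.5], [0.9, -0.4], [-0.9, 0.8], [0.4, 1.1]]
all [632.44716666 -23.98866959] 2.8430115504286433
[[-0.3  2.2]
 [ 0.6  2.5]
 [ 0.3 -1.2]]
plates
px [142. 235.] xy 436.8 325.6 size 92.6 9.4 ang 13.4
px [161. 229.] xy 451.5 277.5 size 86.4 8.3 ang 12.9
px [181. 225.] xy 461.7 229.1 size 87.0 9.1 ang 13.7
tins
px [249. 241.] xy 428.8 63.3 size 47.2 63.2 ang 79.3
px [304. 240.] xy 432.0 -74.2 size 47.1 63.2 ang 62.6
px [404. 238.] xy 440.0 -325.7 size 61.6 46.9 ang 21.9
px [350. 234.] xy 448.4 -189.1 size 63.1 47.9 ang 4.0
[[679.2 167.1   0. ]
 [574.1 162.5   0. ]] caddy +y corners
```

```bash
cat >> h.py <<'E'
CO,CY=np.array([632.4,-24.0]),2.84
def cad(x,y):
    c,s=np.cos(np.radians(CY)),np.sin(np.radians(CY)); return CO+[c*x-s*y,s*x+c*y]
def go(x,y,z,yaw):
    "turn first, then shift: totals in move units, at the final yaw"
    s=sense(); p=s['tool_pos']; r=s['tcp_rot']; d=np.array([x,y,z])-p
    t=(yaw-r[2]+180)%360-180; tx=(r[0]%360)-180
    M=R.from_euler('xyz',[180,0,yaw],degrees=True).as_matrix()
    print('t',round(s['time'],2),'at',p.round(1),r.round(2),'gap',round(s['finger_gap'],1),'| turn z',round(-np.radians(t)/.08,2),'shift',(M.T@d/30).round(2))
E
python3 -c "
from h import *
go(440,-325.7,130,111.9); s=sense(); print(R.from_euler('xyz',s['tcp_rot'],degrees=True).as_matrix().round(4))"
```

```text
t 0.1 at [ 208.9 -562.   244.3] [-1.799e+02 -1.000e-02  2.039e+01] gap 85.3 | turn z -19.97 shift [ 4.43 10.08  3.81]
[[ 9.374e-01  3.483e-01 -5.000e-04]
 [ 3.483e-01 -9.374e-01  1.600e-03]
 [ 1.000e-04 -1.700e-03 -1.000e+00]]
```

Call:
apply_moves([
  [0,0,0,0,0,-1,1],
  [0,0,0,0,0,-1,1],
  [0,0,0,0,0,-1,1],
  [0,0,0,0,0,-1,1],
  [0,0,0,0,0,-1,1],
  [0,0,0,0,0,-1,1],
  [0,0,0,0,0,-1,1],
  [0,0,0,0,0,-1,1],
], grip_force=30)

```text
time: 1.1
tool_pos: [208.9, -562.1, 244.7]
tcp_rot: [-180.0, -0.0, 57.2]
ft_force: [-0.2, -0.0, -0.3]
finger_gap: 85.3
grip_force: 0.0
```

Call:
apply_moves([
  [0,0,0,0,0,-1,1],
  [0,0,0,0,0,-1,1],
  [0,0,0,0,0,-1,1],
  [0,0,0,0,0,-1,1],
  [0,0,0,0,0,-1,1],
  [0,0,0,0,0,-1,1],
  [0,0,0,0,0,-1,1],
  [0,0,0,0,0,-1,1],
])

```text
time: 2.1
tool_pos: [208.9, -562.1, 244.6]
tcp_rot: [-180.0, -0.1, 93.9]
ft_force: [-0.3, -0.3, 0.7]
finger_gap: 85.3
grip_force: 0.0
```

Call:
apply_moves([
  [0,0,0,0,0,-1,1],
  [0,0,0,0,0,-1,1],
  [0,0,0,0,0,-1,1],
  [0,0,0,0,0,-0.95,1],
  [0,0,0,0,0,0,1],
])

```text
time: 2.72
tool_pos: [209.0, -562.2, 244.7]
tcp_rot: [180.0, -0.1, 111.8]
ft_force: [-0.3, 0.1, -0.2]
finger_gap: 85.2
grip_force: 0.0
```

```bash
python3 -c "
from h import *
go(440,-325.7,130,111.9)"
```

```text
t 2.73 at [ 209.  -562.2  244.7] [ 1.7999e+02 -5.0000e-02  1.1180e+02] gap 85.2 | turn z -0.02 shift [ 4.44 10.09  3.82]
```

Call:
apply_moves([
  [0.4,0.92,0.35,0,0,0,1],
  [0.4,0.92,0.35,0,0,0,1],
  [0.4,0.92,0.35,0,0,0,1],
  [0.4,0.92,0.35,0,0,0,1],
  [0.4,0.92,0.35,0,0,0,1],
  [0.4,0.92,0.35,0,0,0,1],
  [0.4,0.92,0.35,0,0,0,1],
  [0.4,0.92,0.35,0,0,0,1],
])

```text
time: 3.72
tool_pos: [378.8, -390.3, 160.8]
tcp_rot: [-180.0, -0.0, 111.7]
ft_force: [0.1, -0.2, 0.5]
finger_gap: 85.7
grip_force: 0.0
```

Call:
apply_moves([
  [0.4,0.92,0.35,0,0,0,1],
  [0.4,0.92,0.35,0,0,0,1],
  [0.44,0.89,0.32,0,0,0,1],
  [0,0,0,0,0,0,1],
  [0,0,0,0,0,0,1],
])

```text
time: 4.35
tool_pos: [440.3, -326.5, 130.8]
tcp_rot: [-180.0, 0.0, 111.8]
ft_force: [0.5, 0.4, 0.4]
finger_gap: 85.3
grip_force: 0.0
```

```bash
cat >> h.py <<'E'
def tins(name):
    i=top(name); m=(i.min(2)>115); m[:,:225]=0; m[:205]=0; m[265:]=0; m[:,440:]=0; rects('top',m,60,60)
E
python3 -c "
from h import *
go(440,-325.7,130,111.9); tins('t1'); print(proj('top',[440,-326,60]))
i=snapshot('side'); cv2.imwrite('pics/s1.png',cv2.resize(np.hstack([cv2.imread('pics/t1.png')[130:330,200:560],i[60:260,200:440,::-1]]),(800,267)))"
```

```text
t 4.35 at [ 440.3 -326.5  130.8] [-1.7998e+02  1.0000e-02  1.1180e+02] gap 85.3 | turn z -0.02 shift [0.03 0.   0.03]
px [249. 240.] xy 429.1 63.4 size 46.9 62.6 ang 79.7
px [304. 240.] xy 432.0 -74.2 size 47.0 63.2 ang 62.6
px [399. 231.] xy 455.0 -319.1 size 28.4 45.6 ang 22.7
px [350. 234.] xy 448.4 -189.1 size 63.1 47.9 ang 4.0
[[403.73062251 237.74781119]]
```

View pics/s1.png

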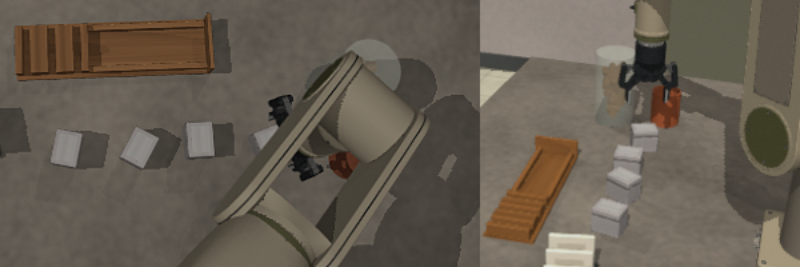

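The gripper is above the rightmost tin, straddling it, and the other tins are unmoved. Descending to grip.

Call:
apply_moves([
  [0,0,0.6,0,0,0,1],
  [0,0,0.6,0,0,0,1],
  [0,0,0.6,0,0,0,1],
  [0,0,0.6,0,0,0,1],
  [0,0,0.6,0,0,0,1],
  [0,0,0,0,0,0,1],
])

```text
time: 5.2
tool_pos: [439.2, -325.1, 38.4]
tcp_rot: [-179.9, -0.2, 111.8]
ft_force: [0.1, 0.1, 1.0]
finger_gap: 85.4
grip_force: 0.0
```

Call:
apply_moves([
  [0,0,0,0,0,0,0.6],
  [0,0,0,0,0,0,0.6],
  [0,0,0,0,0,0,0.6],
  [0,0,0,0,0,0,0.6],
  [0,0,0,0,0,0,0.6],
], grip_force=30)

```text
time: 5.82
tool_pos: [441.0, -326.6, 41.5]
tcp_rot: [180.0, 0.1, 111.8]
ft_force: [0.4, 0.5, 5.3]
finger_gap: 65.2
grip_force: 35.3
```

```bash
python3 -c "
from h import *
print(cad(0,-161),cad(0,-157)); x,y=cad(0,-157);go(x,y,130,92.84)"
```

```text
[ 640.37707603 -184.80225825] [ 640.1788878  -180.80717109]
t 5.83 at [ 441.  -326.6   41.5] [1.7996e+02 8.0000e-02 1.1183e+02] gap 65.2 | turn z 4.14 shift [ 4.53  6.87 -2.95]
```

Call:
apply_moves([
  [0,0,-0.7,0,0,0,0.6],
  [0,0,-0.8,0,0,0,0.6],
  [0,0,-0.8,0,0,0.8,0.6],
  [0,0,-0.7,0,0,0.9,0.6],
  [0,0,0,0,0,0.9,0.6],
  [0,0,0,0,0,0.8,0.6],
  [0,0,0,0,0,0.75,0.6],
])

```text
time: 6.7
tool_pos: [440.1, -325.8, 130.1]
tcp_rot: [-180.0, -0.0, 92.7]
ft_force: [-0.4, 0.0, -2.1]
finger_gap: 65.7
grip_force: 34.6
```

Call:
apply_moves([
  [0.56,0.86,0,0,0,0,0.6],
  [0.56,0.86,0,0,0,0,0.6],
  [0.56,0.86,0,0,0,0,0.6],
  [0.56,0.86,0,0,0,0,0.6],
  [0.56,0.86,0,0,0,0,0.6],
  [0.56,0.86,0,0,0,0,0.6],
  [0.56,0.86,0,0,0,0,0.6],
  [0.56,0.86,0,0,0,0,0.6],
])

```text
time: 7.7
tool_pos: [640.2, -181.0, 129.7]
tcp_rot: [-179.9, -0.0, 92.8]
ft_force: [0.4, -0.7, -0.9]
finger_gap: 65.5
grip_force: 34.6
```

Call:
apply_moves([
  [0,0,0,0,0,0,0.6],
  [0,0,0,0,0,0,0.6],
])

```text
time: 7.95
tool_pos: [639.3, -181.9, 129.9]
tcp_rot: [-179.9, -0.0, 92.8]
ft_force: [0.5, -0.1, -1.7]
finger_gap: 65.8
grip_force: 34.7
```

```bash
python3 -c "
from h import *
x,y=cad(0,-157);go(x,y,70,92.84); tins('t2')
i=snapshot('side'); cv2.imwrite('pics/s2.png',cv2.resize(np.hstack([cv2.imread('pics/t2.png')[130:270,200:420],i[100:240,190:350,::-1]]),(800,295),interpolation=2))"
```

```text
t 7.95 at [ 639.3 -181.9  129.9] [-1.7991e+02 -2.0000e-02  9.2820e+01] gap 65.8 | turn z -0.0 shift [0.04 0.03 2.  ]
px [249. 240.] xy 429.1 63.3 size 46.8 62.6 ang 79.5
```

View pics/s2.png

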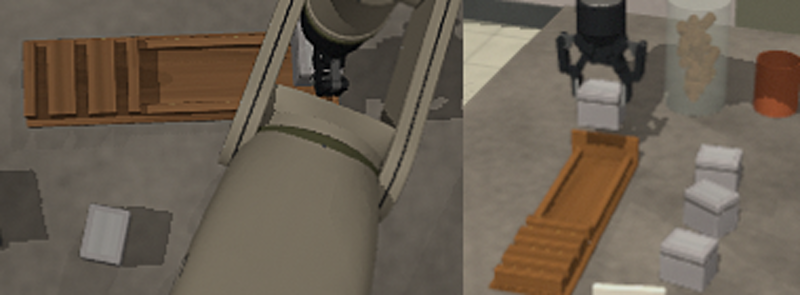

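The tin hangs over the caddy's end, and the side view shows it level. I'll lower it slightly away from the end wall, watching the force.

Call:
apply_moves([
  [0.17,0.03,0.6,0,0,0,0.6],
  [0,0,0.6,0,0,0,0.6],
  [0,0,0.6,0,0,0,0.6],
  [0,0,0.5,0,0,0,0.6],
  [0,0,0.2,0,0,0,0.6],
  [0,0,0,0,0,0,0.6],
])

```text
time: 8.8
tool_pos: [640.8, -176.6, 55.0]
tcp_rot: [180.0, -0.0, 92.8]
ft_force: [2.8, 0.6, -2.3]
finger_gap: 65.7
grip_force: 37.9
```

Call:
apply_moves([
  [0,0,0.1,0,0,0,0.6],
  [0,0,0.05,0,0,0,0.6],
  [0,0,0,0,0,0,0.6],
])

```text
time: 9.18
tool_pos: [640.9, -176.8, 51.3]
tcp_rot: [180.0, 0.0, 92.8]
ft_force: [2.5, -0.8, -2.4]
finger_gap: 65.5
grip_force: 38.1
```

```bash
python3 -c "
from h import *
x,y=cad(0,-161);go(x,y,47,92.84); print(sense()['ft_force'],sense()['wrist_torque'])
i=snapshot('side'); cv2.imwrite('pics/s3.png',cv2.resize(i[100:240,190:350,::-1],(640,560),interpolation=2))"
```

```text
t 9.18 at [ 640.9 -176.8   51.3] [1.7997e+02 1.0000e-02 9.2810e+01] gap 65.5 | turn z -0.01 shift [-0.26 -0.03  0.14]
[ 2.50524958 -0.82573107 -2.44270409] [-0.09229696 -0.49208221  0.02028584]
```

View pics/s3.png

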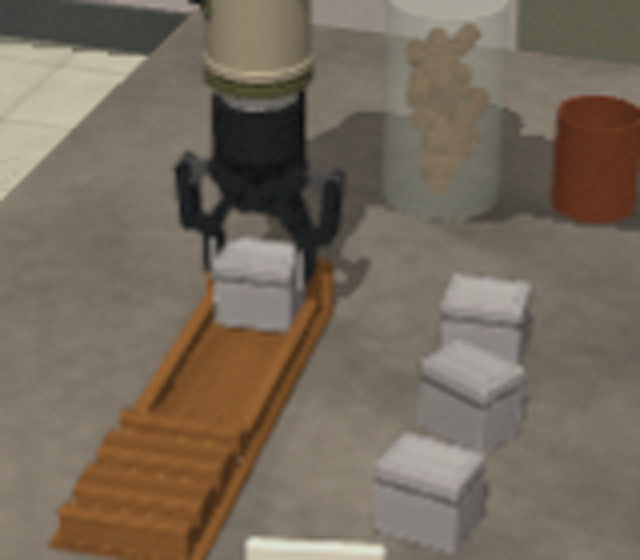

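A small +x force suggests the tin is rubbing the −x wall. Shift +x, settle on the floor, then push toward the end wall.

Call:
apply_moves([
  [0,0.08,0,0,0,0,0.6],
  [0,0,0,0,0,0,0.6],
])

```text
time: 9.48
tool_pos: [642.9, -176.5, 51.0]
tcp_rot: [-180.0, -0.0, 92.8]
ft_force: [0.1, 0.1, -1.8]
finger_gap: 65.4
grip_force: 38.2
```

Call:
apply_moves([
  [0,0.1,0,0,0,0,0.6],
  [0,0,0,0,0,0,0.6],
])

```text
time: 9.72
tool_pos: [646.3, -176.4, 51.2]
tcp_rot: [180.0, -0.0, 92.8]
ft_force: [0.0, 0.5, -1.9]
finger_gap: 65.5
grip_force: 38.2
```

Call:
apply_moves([
  [0,0.07,0,0,0,0,0.6],
  [0,0,0,0,0,0,0.6],
])

```text
time: 9.98
tool_pos: [646.8, -176.5, 50.9]
tcp_rot: [-179.8, -0.0, 92.8]
ft_force: [-6.3, 0.2, 2.8]
finger_gap: 65.5
grip_force: 38.6
```

Call:
apply_moves([
  [0,-0.12,0,0,0,0,0.6],
  [0,0,0.07,0,0,0,0.6],
  [0,0,0.04,0,0,0,0.6],
  [0,0,0,0,0,0,0.6],
])

```text
time: 10.48
tool_pos: [644.6, -176.4, 47.7]
tcp_rot: [-180.0, -0.0, 92.8]
ft_force: [0.5, -0.2, -1.6]
finger_gap: 65.7
grip_force: 38.3
```

Call:
apply_moves([
  [-0.1,0,0,0,0,0,0.6],
  [-0.06,0,0,0,0,0,0.6],
  [0,0,0,0,0,0,0.6],
])

```text
time: 10.85
tool_pos: [644.9, -181.6, 48.0]
tcp_rot: [180.0, 0.0, 92.8]
ft_force: [0.3, 0.7, -1.5]
finger_gap: 65.2
grip_force: 38.3
```

Call:
apply_moves([
  [-0.05,0,0,0,0,0,0.6],
  [-0.03,0,0,0,0,0,0.6],
  [0,0,0,0,0,0,0.6],
])

```text
time: 11.22
tool_pos: [645.0, -183.8, 47.9]
tcp_rot: [180.0, 0.0, 92.8]
ft_force: [-0.1, -0.7, -0.8]
finger_gap: 65.6
grip_force: 38.3
```

Call:
apply_moves([
  [-0.05,0,0.02,0,0,0,0.6],
  [-0.03,0,0,0,0,0,0.6],
  [0,0,0,0,0,0,0.6],
])

```text
time: 11.6
tool_pos: [645.1, -184.7, 47.5]
tcp_rot: [-180.0, -0.1, 92.9]
ft_force: [-2.3, 7.0, 2.1]
finger_gap: 65.4
grip_force: 38.4
```

Call:
apply_moves([
  [-0.05,0,0,0,0,0,0.6],
  [0,0,0,0,0,0,0.6],
  [0,0,0,0,0,0,0.6],
])

```text
time: 11.98
tool_pos: [645.1, -184.7, 47.6]
tcp_rot: [-180.0, -0.2, 92.9]
ft_force: [-3.2, 12.5, 5.7]
finger_gap: 65.6
grip_force: 38.6
```

Call:
apply_moves([
  [-0.05,0,0,0,0,0,0.6],
  [0,0,0,0,0,0,0.6],
  [0,0,0,0,0,0,0.6],
])

```text
time: 12.35
tool_pos: [645.0, -184.9, 47.6]
tcp_rot: [-179.9, -0.3, 92.9]
ft_force: [-5.6, 17.8, 9.2]
finger_gap: 65.4
grip_force: 38.8
```

Call:
apply_moves([
  [0.06,-0.02,0.02,0,0,0,0.6],
  [0,0,0.02,0,0,0,0.6],
  [0,0,0,0,0,0,0.6],
])

```text
time: 12.72
tool_pos: [645.0, -184.8, 47.4]
tcp_rot: [180.0, -0.2, 92.9]
ft_force: [-5.2, 11.7, 10.6]
finger_gap: 65.6
grip_force: 39.0
```

Call:
apply_moves([
  [0,0,0,0,0,0,0.88],
  [0,0,0,0,0,0,1],
  [0,0,0,0,0,0,1],
  [0,0,0,0,0,0,1],
])

```text
time: 13.22
tool_pos: [644.5, -187.6, 46.0]
tcp_rot: [-180.0, 0.0, 92.8]
ft_force: [0.4, 0.1, -0.2]
finger_gap: 85.6
grip_force: 0.0
```

Call:
apply_moves([
  [0,0,-0.4,0,0,0,1],
  [0,0,-0.8,0,0,0,1],
  [0,0,-0.8,0,0,0,1],
  [0,0,-0.8,0,0,0,1],
])

```text
time: 13.72
tool_pos: [644.8, -187.5, 132.0]
tcp_rot: [179.9, 0.0, 92.8]
ft_force: [0.4, 0.1, 0.3]
finger_gap: 85.8
grip_force: 0.0
```

```bash
sed -i 's/np.array(\[632.4,-24.0\])/np.array([636.3,-24.0])/' h.py; python3 -c "
from h import *
go(448.4,-189.1,130,94);print(cad(0,-161)); tins('t3')
i=snapshot('side'); cv2.imwrite('pics/s4.png',cv2.resize(np.hstack([cv2.imread('pics/t3.png')[130:270,200:420],i[100:240,190:350,::-1]]),(800,295),interpolation=2))"
```

```text
t 13.72 at [ 644.8 -187.5  132. ] [1.7995e+02 3.0000e-02 9.2800e+01] gap 85.8 | turn z -0.26 shift [ 0.4  -6.53  0.07]
[ 644.27707603 -184.80225825]
px [249. 240.] xy 429.1 63.3 size 46.8 62.6 ang 79.5
```

View pics/s4.png

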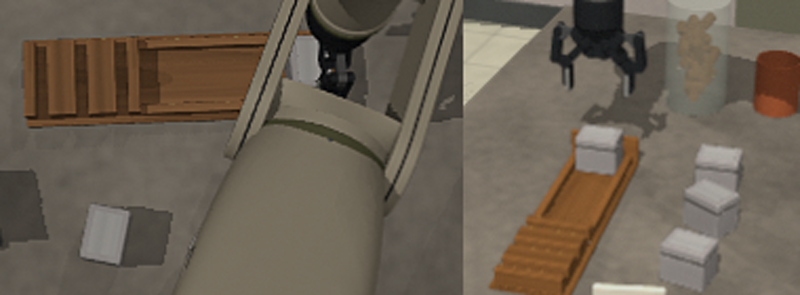

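First tin is seated against the end wall. Next tin, at about (448,−189).

Call:
apply_moves([
  [0.05,-0.82,0,0,0,-0.26,1],
  [0.05,-0.82,0,0,0,0,1],
  [0.05,-0.82,0,0,0,0,1],
  [0.05,-0.82,0,0,0,0,1],
  [0.05,-0.82,0,0,0,0,1],
  [0.05,-0.82,0,0,0,0,1],
  [0.05,-0.82,0,0,0,0,1],
  [0.05,-0.81,0,0,0,0,1],
])

```text
time: 14.82
tool_pos: [446.5, -188.4, 129.4]
tcp_rot: [-180.0, -0.0, 94.0]
ft_force: [-0.7, -0.3, -0.0]
finger_gap: 85.3
grip_force: 0.0
```

Call:
apply_moves([
  [0,0,0,0,0,0,1],
  [0,0,0,0,0,0,1],
])

```text
time: 15.08
tool_pos: [448.2, -188.7, 130.1]
tcp_rot: [180.0, 0.0, 94.0]
ft_force: [-0.0, -0.2, 0.3]
finger_gap: 85.8
grip_force: 0.0
```

```bash
cat >> h.py <<'E'
def sidediff(ref):
    "tins in side view: top-face boxes now versus a stored picture"
    i=snapshot('side')[:,:,::-1]; cv2.imwrite('pics/side_now.png',i)
    d=cv2.absdiff(i,cv2.imread(ref)).max(2)
    for n,P in dict(A=(429,63),B=(432,-74),D=(448,-189)).items():
        u,v=proj('side',[*P,40])[0].astype(int); print(n,(u,v),'changed px',int((d[v-13:v+14,u-13:u+14]>25).sum()))
E
python3 -c "
from h import *
go(448.4,-189.1,40,94); tins('t4'); sidediff('pics/side0.png')"
```

```text
t 15.07 at [ 448.2 -188.7  130.1] [1.7996e+02 1.0000e-02 9.3980e+01] gap 85.8 | turn z -0.0 shift [-0.01  0.01  3.  ]
px [249. 240.] xy 429.1 63.3 size 46.8 62.6 ang 79.5
px [304. 240.] xy 432.0 -74.2 size 47.0 63.2 ang 62.6
A (np.int64(297), np.int64(219)) changed px 0
B (np.int64(308), np.int64(196)) changed px 0
D (np.int64(311), np.int64(177)) changed px 96
```

```bash
python3 -c "
import cv2,numpy as np
a=cv2.imread('pics/side0.png');b=cv2.imread('pics/side_now.png')
cv2.imwrite('pics/s5.png',cv2.resize(np.hstack([a[110:240,230:350],b[110:240,230:350]]),(800,433),interpolation=2))"
```

```text
(no output)
```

View pics/s5.png

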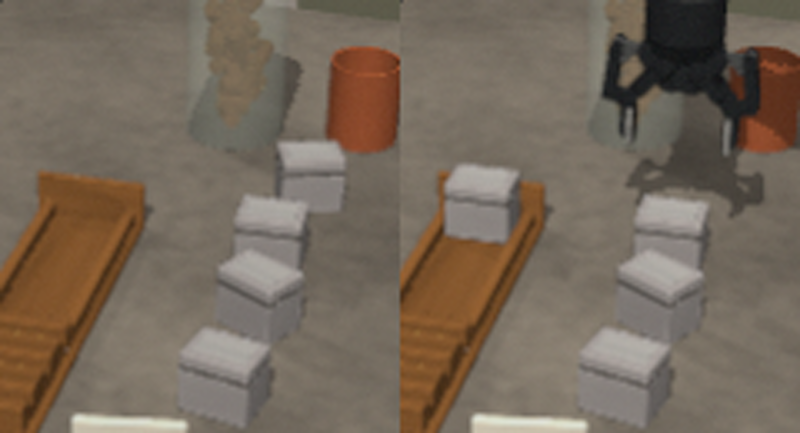

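Only the picked tin is gone from view; the tin below the gripper is unmoved. Gripping it.

Call:
apply_moves([
  [0,0,0.6,0,0,0,1],
  [0,0,0.6,0,0,0,1],
  [0,0,0.6,0,0,0,1],
  [0,0,0.6,0,0,0,1],
  [0,0,0.57,0,0,0,1],
  [0,0,0,0,0,0,1],
])

```text
time: 15.92
tool_pos: [446.3, -187.9, 39.0]
tcp_rot: [-179.8, -0.1, 94.0]
ft_force: [-0.5, 0.2, 0.1]
finger_gap: 85.2
grip_force: 0.0
```

Call:
apply_moves([
  [0,0,0,0,0,0,0.6],
  [0,0,0,0,0,0,0.6],
  [0,0,0,0,0,0,0.6],
  [0,0,0,0,0,0,0.6],
  [0,0,0,0,0,0,0.6],
])

```text
time: 16.55
tool_pos: [448.4, -189.0, 41.9]
tcp_rot: [179.9, 0.1, 94.0]
ft_force: [-0.0, -0.1, 6.7]
finger_gap: 65.6
grip_force: 35.6
```

Call:
apply_moves([
  [0,0,-0.7,0,0,0.25,0.6],
  [0,0,-0.8,0,0,0,0.6],
  [0,0,-0.8,0,0,0,0.6],
  [0,0,-0.7,0,0,0,0.6],
  [0,0,0,0,0,0,0.6],
  [0,0,0,0,0,0,0.6],
])

```text
time: 17.3
tool_pos: [447.0, -188.2, 129.8]
tcp_rot: [-179.9, -0.0, 92.9]
ft_force: [-0.6, 0.5, -2.1]
finger_gap: 65.5
grip_force: 34.8
```

```bash
python3 -c "
from h import *
x,y=cad(0,-105);go(x,y,130,92.84)"
```

```text
t 17.3 at [ 447.  -188.2  129.8] [-1.7993e+02 -5.0000e-02  9.2850e+01] gap 65.5 | turn z 0.0 shift [ 1.65  6.57 -0.01]
```

Call:
apply_moves([
  [0.2,0.81,0,0,0,0,0.6],
  [0.2,0.81,0,0,0,0,0.6],
  [0.2,0.81,0,0,0,0,0.6],
  [0.21,0.82,0,0,0,0,0.6],
  [0.21,0.82,0,0,0,0,0.6],
  [0.21,0.82,0,0,0,0,0.6],
  [0.21,0.82,0,0,0,0,0.6],
  [0.21,0.82,0,0,0,0,0.6],
])

```text
time: 18.3
tool_pos: [640.5, -128.8, 128.6]
tcp_rot: [-179.8, -0.1, 92.9]
ft_force: [-1.0, -0.2, -0.7]
finger_gap: 65.5
grip_force: 34.7
```

Call:
apply_moves([
  [0,0,0.6,0,0,0,0.6],
  [0,0,0.6,0,0,0,0.6],
  [0,0,0.6,0,0,0,0.6],
  [0,0,0.5,0,0,0,0.6],
  [0,0,0.2,0,0,0,0.6],
  [0,0,0,0,0,0,0.6],
  [0,0,0,0,0,0,0.6],
])

```text
time: 19.18
tool_pos: [641.5, -129.6, 57.0]
tcp_rot: [179.9, 0.0, 92.9]
ft_force: [-0.3, -0.3, -1.8]
finger_gap: 65.9
grip_force: 34.8
```

Call:
apply_moves([
  [0,0,0.1,0,0,0,0.6],
  [0,0,0.08,0,0,0,0.6],
  [0,0,0.03,0,0,0,0.6],
  [0,0,0,0,0,0,0.6],
])

```text
time: 19.68
tool_pos: [640.8, -129.3, 49.6]
tcp_rot: [-180.0, -0.0, 92.9]
ft_force: [0.4, -0.1, -1.8]
finger_gap: 65.4
grip_force: 34.8
```

```bash
python3 -c "
from h import *
x,y=cad(0,-111);go(x,y,47.3,92.84)"
```

```text
t 19.68 at [ 640.8 -129.3   49.6] [-1.7999e+02 -1.0000e-02  9.2860e+01] gap 65.4 | turn z 0.0 shift [-0.19  0.03  0.08]
```

Call:
apply_moves([
  [-0.06,0.02,0.05,0,0,0,0.6],
  [-0.06,0,0.01,0,0,0,0.6],
  [0,0,0,0,0,0,0.6],
])

```text
time: 20.05
tool_pos: [641.8, -133.2, 48.0]
tcp_rot: [180.0, 0.0, 92.8]
ft_force: [-0.3, 0.6, -1.3]
finger_gap: 65.5
grip_force: 34.8
```

Call:
apply_moves([
  [-0.04,0,0,0,0,0,0.6],
  [-0.04,0,0,0,0,0,0.6],
  [0,0,0,0,0,0,0.6],
])

```text
time: 20.42
tool_pos: [641.7, -133.6, 48.1]
tcp_rot: [-180.0, -0.1, 92.9]
ft_force: [-1.3, 9.4, 2.2]
finger_gap: 65.5
grip_force: 35.3
```

Call:
apply_moves([
  [-0.05,0,0,0,0,0,0.6],
  [0,0,0,0,0,0,0.6],
  [0,0,0,0,0,0,0.6],
])

```text
time: 20.8
tool_pos: [641.7, -133.7, 48.1]
tcp_rot: [-180.0, -0.2, 92.9]
ft_force: [-3.3, 14.5, 3.7]
finger_gap: 65.5
grip_force: 35.5
```

Call:
apply_moves([
  [0.06,0,0.03,0,0,0,0.6],
  [0,0,0.02,0,0,0,0.6],
  [0,0,0,0,0,0,0.6],
])

```text
time: 21.18
tool_pos: [641.7, -133.6, 48.0]
tcp_rot: [-180.0, -0.1, 92.9]
ft_force: [-8.1, 8.5, 12.7]
finger_gap: 65.5
grip_force: 36.6
```

Call:
apply_moves([
  [0,0,0,0,0,0,0.88],
  [0,0,0,0,0,0,1],
  [0,0,0,0,0,0,1],
  [0,0,0,0,0,0,1],
])

```text
time: 21.68
tool_pos: [641.7, -135.2, 46.2]
tcp_rot: [-180.0, 0.0, 92.8]
ft_force: [0.1, -0.2, 0.8]
finger_gap: 85.7
grip_force: 0.0
```

Call:
apply_moves([
  [0,0,-0.4,0,0,0,1],
  [0,0,-0.8,0,0,0,1],
  [0,0,-0.8,0,0,0,1],
  [0,0,-0.8,0,0,0,1],
  [0,0,0,0,0,0,1],
  [0,0,0,0,0,0,1],
])

```text
time: 22.42
tool_pos: [641.5, -135.0, 129.8]
tcp_rot: [-180.0, -0.0, 92.9]
ft_force: [0.2, 0.2, -0.6]
finger_gap: 85.5
grip_force: 0.0
```

```bash
python3 -c "
from h import *
go(432,-74.2,130,62.6); tins('t5'); sidediff('pics/side0.png')"
```

```text
t 22.43 at [ 641.5 -135.   129.8] [-1.7997e+02 -1.0000e-02  9.2860e+01] gap 85.5 | turn z 6.6 shift [-1.41 -7.13 -0.01]
px [249. 240.] xy 429.1 63.4 size 46.9 62.6 ang 79.7
A (np.int64(297), np.int64(219)) changed px 0
B (np.int64(308), np.int64(196)) changed px 65
D (np.int64(311), np.int64(177)) changed px 345
```

Call:
apply_moves([
  [0,0,0,0,0,0.95,1],
  [0,0,0,0,0,0.95,1],
  [0,0,0,0,0,0.95,1],
  [0,0,0,0,0,0.95,1],
  [0,0,0,0,0,0.95,1],
  [0,0,0,0,0,0.95,1],
  [0,0,0,0,0,0.9,1],
])

```text
time: 23.4
tool_pos: [640.9, -134.8, 128.8]
tcp_rot: [-179.9, 0.0, 62.5]
ft_force: [-0.3, -0.8, -0.7]
finger_gap: 85.6
grip_force: 0.0
```

Call:
apply_moves([
  [-0.18,-0.89,0,0,0,0,1],
  [-0.18,-0.89,0,0,0,0,1],
  [-0.18,-0.89,0,0,0,0,1],
  [-0.18,-0.89,0,0,0,0,1],
  [-0.18,-0.89,0,0,0,0,1],
  [-0.17,-0.89,0,0,0,0,1],
  [-0.17,-0.89,0,0,0,0,1],
  [-0.17,-0.89,0,0,0,0,1],
])

```text
time: 24.4
tool_pos: [431.1, -73.8, 129.2]
tcp_rot: [-179.9, 0.0, 62.6]
ft_force: [-0.3, 0.8, 0.3]
finger_gap: 85.2
grip_force: 0.0
```

Call:
apply_moves([
  [0,0,0,0,0,0,1],
  [0,0,0,0,0,0,1],
])

```text
time: 24.65
tool_pos: [433.0, -74.4, 130.2]
tcp_rot: [180.0, 0.0, 62.6]
ft_force: [-0.3, -0.6, 0.2]
finger_gap: 85.1
grip_force: 0.0
```

```bash
python3 -c "
from h import *
go(432,-74.2,41,62.6); tins('t6'); sidediff('pics/side0.png')
a=cv2.imread('pics/side0.png');b=cv2.imread('pics/side_now.png');c=cv2.imread('pics/t6.png')
cv2.imwrite('pics/s6.png',cv2.resize(np.hstack([a[130:250,230:350],b[130:250,230:350],c[135:255,230:370]]),(800,253),interpolation=2))"
```

```text
t 24.65 at [433.  -74.4 130.2] [179.99   0.    62.6 ] gap 85.1 | turn z -0.0 shift [-0.01 -0.03  2.97]
px [249. 241.] xy 428.8 63.3 size 47.2 63.2 ang 79.3
A (np.int64(297), np.int64(219)) changed px 0
B (np.int64(308), np.int64(196)) changed px 68
D (np.int64(311), np.int64(177)) changed px 476
```

View pics/s6.png

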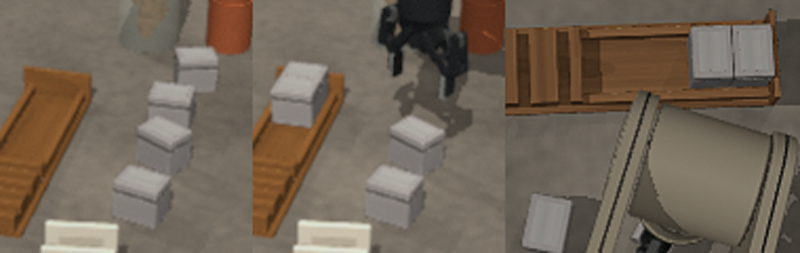

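The two placed tins sit square and together, and tin B is unmoved. Gripping B.

Call:
apply_moves([
  [0,0,0.6,0,0,0,1],
  [0,0,0.6,0,0,0,1],
  [0,0,0.6,0,0,0,1],
  [0,0,0.6,0,0,0,1],
  [0,0,0.57,0,0,0,1],
  [0,0,0,0,0,0,1],
  [0,0,0,0,0,0,0.6],
  [0,0,0,0,0,0,0.6],
])

```text
time: 25.75
tool_pos: [433.5, -74.6, 42.2]
tcp_rot: [179.9, -0.0, 62.6]
ft_force: [-0.2, -0.3, -2.1]
finger_gap: 65.7
grip_force: 34.5
```

Call:
apply_moves([
  [0,0,0,0,0,0,0.6],
  [0,0,0,0,0,0,0.6],
  [0,0,0,0,0,0,0.6],
])

```text
time: 26.12
tool_pos: [433.5, -74.6, 42.2]
tcp_rot: [179.9, -0.0, 62.6]
ft_force: [0.8, -0.8, 6.5]
finger_gap: 65.5
grip_force: 35.5
```

Call:
apply_moves([
  [0,0,-0.7,0,0,0,0.6],
  [0,0,-0.8,0,0,-0.94,0.6],
  [0,0,-0.8,0,0,-0.94,0.6],
  [0,0,-0.7,0,0,-0.94,0.6],
  [0,0,0,0,0,-0.94,0.6],
  [0,0,0,0,0,-0.94,0.6],
  [0,0,0,0,0,-0.94,0.6],
  [0,0,0,0,0,-0.94,0.6],
])

```text
time: 27.12
tool_pos: [432.0, -74.1, 130.7]
tcp_rot: [-179.9, -0.0, 92.9]
ft_force: [-0.6, -0.2, -1.4]
finger_gap: 65.7
grip_force: 34.7
```

Call:
apply_moves([
  [0,0,0,0,0,0,0.6],
  [0,0,0,0,0,0,0.6],
])

```text
time: 27.38
tool_pos: [432.3, -74.2, 131.0]
tcp_rot: [-180.0, -0.0, 92.7]
ft_force: [-0.2, -0.5, -2.0]
finger_gap: 65.5
grip_force: 34.7
```

```bash
python3 -c "
from h import *
x,y=cad(0,-55);go(x,y,130,92.84)"
```

```text
t 27.38 at [432.3 -74.2 131. ] [-1.7996e+02 -1.0000e-02  9.2670e+01] gap 65.5 | turn z -0.04 shift [-0.5   6.87  0.03]
```

Call:
apply_moves([
  [-0.06,0.86,0,0,0,-0.03,0.6],
  [-0.06,0.86,0,0,0,0,0.6],
  [-0.06,0.86,0,0,0,0,0.6],
  [-0.06,0.86,0,0,0,0,0.6],
  [-0.06,0.86,0,0,0,0,0.6],
  [-0.06,0.86,0,0,0,0,0.6],
  [-0.07,0.86,0,0,0,0,0.6],
  [-0.07,0.85,0,0,0,0,0.6],
])

```text
time: 28.38
tool_pos: [639.9, -78.9, 130.8]
tcp_rot: [-180.0, -0.0, 92.8]
ft_force: [1.1, -0.4, -2.3]
finger_gap: 65.7
grip_force: 34.7
```

Call:
apply_moves([
  [0,0,0.6,0,0,0,0.6],
  [0,0,0.6,0,0,0,0.6],
  [0,0,0.6,0,0,0,0.6],
  [0,0,0.5,0,0,0,0.6],
  [0,0,0.2,0,0,0,0.6],
  [0,0,0,0,0,0,0.6],
  [0,0,0,0,0,0,0.6],
])

```text
time: 29.25
tool_pos: [639.9, -79.1, 57.3]
tcp_rot: [179.9, 0.0, 92.9]
ft_force: [0.8, -0.5, -2.2]
finger_gap: 65.7
grip_force: 34.8
```

Call:
apply_moves([
  [0,0,0.1,0,0,0,0.6],
  [0,0,0.08,0,0,0,0.6],
  [0,0,0.03,0,0,0,0.6],
  [0,0,0,0,0,0,0.6],
])

```text
time: 29.75
tool_pos: [639.1, -78.9, 49.8]
tcp_rot: [-180.0, -0.0, 92.9]
ft_force: [-0.5, -0.3, -2.6]
finger_gap: 65.2
grip_force: 34.8
```

```bash
python3 -c "
from h import *
x,y=cad(0,-61);go(x,y,48,92.84)"
```

```text
t 29.75 at [639.1 -78.9  49.8] [-179.99   -0.     92.9 ] gap 65.2 | turn z 0.01 shift [-0.2  -0.    0.06]
```

Call:
apply_moves([
  [-0.06,0,0.04,0,0,0,0.6],
  [-0.06,0,0.01,0,0,0,0.6],
  [0,0,0,0,0,0,0.6],
])

```text
time: 30.12
tool_pos: [639.4, -82.8, 48.5]
tcp_rot: [-180.0, 0.0, 92.9]
ft_force: [-0.6, 0.6, -2.0]
finger_gap: 65.6
grip_force: 34.8
```

Call:
apply_moves([
  [-0.04,0,0,0,0,0,0.6],
  [-0.04,0,0,0,0,0,0.6],
  [0,0,0,0,0,0,0.6],
])

```text
time: 30.5
tool_pos: [639.5, -84.7, 48.5]
tcp_rot: [-180.0, -0.0, 92.9]
ft_force: [-0.2, 0.9, -0.8]
finger_gap: 65.6
grip_force: 34.9
```

Call:
apply_moves([
  [-0.05,0,0,0,0,0,0.6],
  [0,0,0,0,0,0,0.6],
  [0,0,0,0,0,0,0.6],
])

```text
time: 30.88
tool_pos: [639.5, -84.8, 48.5]
tcp_rot: [-180.0, -0.1, 92.9]
ft_force: [-1.2, 7.5, 0.4]
finger_gap: 65.4
grip_force: 35.1
```

Call:
apply_moves([
  [-0.05,0,0,0,0,0,0.6],
  [0.03,0,0.03,0,0,0,0.6],
  [0,0,0.02,0,0,0,0.6],
  [0,0,0,0,0,0,0.6],
])

```text
time: 31.38
tool_pos: [639.6, -84.8, 48.3]
tcp_rot: [-180.0, -0.2, 92.9]
ft_force: [-6.6, 12.0, 10.4]
finger_gap: 65.2
grip_force: 36.3
```

Call:
apply_moves([
  [0,0,0,0,0,0,0.88],
  [0,0,0,0,0,0,1],
  [0,0,0,0,0,0,1],
  [0,0,0,0,0,0,1],
])

```text
time: 31.88
tool_pos: [639.6, -87.2, 46.9]
tcp_rot: [-180.0, 0.0, 92.9]
ft_force: [0.6, 0.6, 0.3]
finger_gap: 85.5
grip_force: 0.0
```

Call:
apply_moves([
  [0,0,-0.4,0,0,0,1],
  [0,0,-0.8,0,0,0,1],
  [0,0,-0.8,0,0,0,1],
  [0,0,-0.8,0,0,0,1],
  [0,0,0,0,0,0,1],
  [0,0,0,0,0,0,1],
])

```text
time: 32.62
tool_pos: [639.3, -87.0, 130.4]
tcp_rot: [-180.0, -0.0, 92.9]
ft_force: [-1.1, 0.2, -1.1]
finger_gap: 85.3
grip_force: 0.0
```

```bash
python3 -c "
from h import *
go(428.9,63.3,130,79.4); tins('t7'); sidediff('pics/side0.png')"
```

```text
t 32.62 at [639.3 -87.  130.4] [-1.7997e+02 -1.0000e-02  9.2900e+01] gap 85.3 | turn z 2.94 shift [ 3.63 -7.82  0.01]
px [248. 239.] xy 429.3 65.7 size 42.2 63.2 ang 79.3
A (np.int64(297), np.int64(219)) changed px 0
B (np.int64(308), np.int64(196)) changed px 303
D (np.int64(311), np.int64(177)) changed px 429
```

Call:
apply_moves([
  [0,0,0,0,0,0.98,1],
  [0,0,0,0,0,0.98,1],
  [0,0,0,0,0,0.98,1],
])

```text
time: 33.1
tool_pos: [638.8, -86.8, 129.4]
tcp_rot: [-179.9, -0.0, 79.3]
ft_force: [-0.8, -0.7, -1.4]
finger_gap: 85.4
grip_force: 0.0
```

Call:
apply_moves([
  [0.4,-0.87,0,0,0,0,1],
  [0.4,-0.87,0,0,0,0,1],
  [0.4,-0.87,0,0,0,0,1],
  [0.4,-0.87,0,0,0,0,1],
  [0.4,-0.87,0,0,0,0,1],
  [0.4,-0.87,0,0,0,0,1],
  [0.41,-0.87,0,0,0,0,1],
  [0.41,-0.87,0,0,0,0,1],
])

```text
time: 34.1
tool_pos: [450.6, 46.8, 129.8]
tcp_rot: [-179.9, 0.0, 79.4]
ft_force: [0.1, -0.7, 0.2]
finger_gap: 85.5
grip_force: 0.0
```

Call:
apply_moves([
  [0.41,-0.86,0,0,0,0,1],
  [0,0,0,0,0,0,1],
  [0,0,0,0,0,0,1],
])

```text
time: 34.48
tool_pos: [429.1, 62.9, 130.6]
tcp_rot: [-180.0, 0.0, 79.4]
ft_force: [-0.3, -0.2, -0.2]
finger_gap: 85.3
grip_force: 0.0
```

```bash
python3 -c "
from h import *
go(428.9,63.3,41,79.4); tins('t8'); sidediff('pics/side0.png')
a=cv2.imread('pics/side0.png');b=cv2.imread('pics/side_now.png');c=cv2.imread('pics/t8.png')
cv2.imwrite('pics/s7.png',cv2.resize(np.hstack([a[130:250,230:350],b[130:250,230:350],c[135:255,230:370]]),(800,253),interpolation=2))"
```

```text
t 34.48 at [429.1  62.9 130.6] [-1.7999e+02  2.0000e-02  7.9440e+01] gap 85.3 | turn z 0.01 shift [ 0.01 -0.01  2.99]
A (np.int64(297), np.int64(219)) changed px 5
B (np.int64(308), np.int64(196)) changed px 486
D (np.int64(311), np.int64(177)) changed px 684
```

View pics/s7.png

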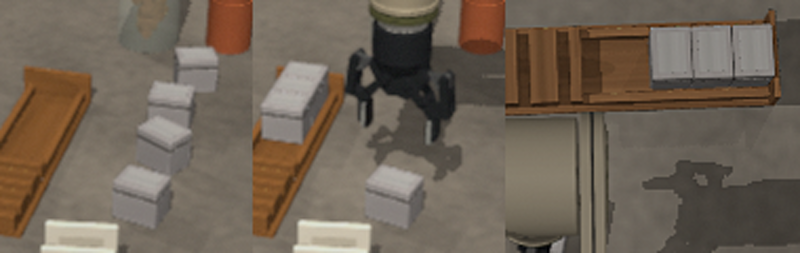

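Three tins sit flush in the bay and tin A is in place. Gripping A.

Call:
apply_moves([
  [0,0,0.6,0,0,0,1],
  [0,0,0.6,0,0,0,1],
  [0,0,0.6,0,0,0,1],
  [0,0,0.6,0,0,0,1],
  [0,0,0.57,0,0,0,1],
  [0,0,0,0,0,0,1],
  [0,0,0,0,0,0,0.6],
  [0,0,0,0,0,0,0.6],
])

```text
time: 35.58
tool_pos: [430.0, 63.0, 42.9]
tcp_rot: [179.9, -0.0, 79.4]
ft_force: [1.7, -0.3, 3.3]
finger_gap: 65.3
grip_force: 35.5
```

Call:
apply_moves([
  [0,0,0,0,0,0,0.6],
  [0,0,0,0,0,0,0.6],
  [0,0,0,0,0,0,0.6],
])

```text
time: 35.95
tool_pos: [430.0, 63.0, 42.9]
tcp_rot: [179.9, -0.0, 79.4]
ft_force: [-0.1, -1.8, 6.3]
finger_gap: 65.3
grip_force: 35.7
```

Call:
apply_moves([
  [0,0,-0.7,0,0,0,0.6],
  [0,0,-0.8,0,0,-0.98,0.6],
  [0,0,-0.8,0,0,-0.98,0.6],
  [0,0,-0.7,0,0,-0.97,0.6],
  [0,0,0,0,0,0,0.6],
  [0,0,0,0,0,0,0.6],
])

```text
time: 36.7
tool_pos: [428.2, 63.1, 130.6]
tcp_rot: [-179.9, -0.0, 92.8]
ft_force: [0.2, 0.1, -2.3]
finger_gap: 65.4
grip_force: 35.2
```

```bash
python3 -c "
from h import *
x,y=cad(0,-5);go(x,y,130,92.84)"
```

```text
t 36.7 at [428.2  63.1 130.6] [-1.7991e+02 -1.0000e-02  9.2760e+01] gap 65.4 | turn z -0.02 shift [-3.41  6.78  0.02]
```

Call:
apply_moves([
  [-0.42,0.84,0,0,0,0,0.6],
  [-0.42,0.84,0,0,0,0,0.6],
  [-0.42,0.84,0,0,0,0,0.6],
  [-0.42,0.84,0,0,0,0,0.6],
  [-0.43,0.85,0,0,0,0,0.6],
  [-0.43,0.85,0,0,0,0,0.6],
  [-0.43,0.85,0,0,0,0,0.6],
  [-0.43,0.85,0,0,0,0,0.6],
])

```text
time: 37.7
tool_pos: [636.3, -28.9, 129.4]
tcp_rot: [-179.8, -0.0, 92.8]
ft_force: [-0.5, 0.3, -2.5]
finger_gap: 65.2
grip_force: 35.1
```

Call:
apply_moves([
  [0,0,0.6,0,0,0,0.6],
  [0,0,0.6,0,0,0,0.6],
  [0,0,0.6,0,0,0,0.6],
  [0,0,0.5,0,0,0,0.6],
  [0,0,0.2,0,0,0,0.6],
  [0,0,0,0,0,0,0.6],
  [0,0,0,0,0,0,0.6],
])

```text
time: 38.58
tool_pos: [637.4, -28.7, 57.9]
tcp_rot: [179.9, 0.0, 92.9]
ft_force: [-0.1, -0.0, -2.3]
finger_gap: 65.6
grip_force: 35.3
```

Call:
apply_moves([
  [0,0,0.1,0,0,0,0.6],
  [0,0,0.08,0,0,0,0.6],
  [0,0,0,0,0,0,0.6],
  [0,0,0,0,0,0,0.6],
])

```text
time: 39.08
tool_pos: [636.6, -28.7, 51.5]
tcp_rot: [-180.0, -0.0, 92.9]
ft_force: [-0.4, 0.6, -2.6]
finger_gap: 65.5
grip_force: 35.3
```

```bash
python3 -c "
from h import *
x,y=cad(0,-11);go(x,y,48.8,92.84)"
```

```text
t 39.08 at [636.6 -28.7  51.5] [-180.     -0.     92.85] gap 65.5 | turn z 0.0 shift [-0.21 -0.    0.09]
```

Call:
apply_moves([
  [-0.06,0,0.06,0,0,0,0.6],
  [-0.06,0,0.02,0,0,0,0.6],
  [0,0,0,0,0,0,0.6],
])

```text
time: 39.45
tool_pos: [636.9, -32.5, 49.1]
tcp_rot: [180.0, 0.0, 92.8]
ft_force: [0.5, 0.4, -2.4]
finger_gap: 65.7
grip_force: 35.3
```

Call:
apply_moves([
  [-0.04,0,0,0,0,0,0.6],
  [-0.04,0,0,0,0,0,0.6],
  [0,0,0,0,0,0,0.6],
])

```text
time: 39.83
tool_pos: [636.9, -34.8, 49.1]
tcp_rot: [-180.0, -0.0, 92.9]
ft_force: [0.7, -0.4, -3.3]
finger_gap: 65.5
grip_force: 35.2
```

Call:
apply_moves([
  [-0.05,0,0,0,0,0,0.6],
  [0,0,0,0,0,0,0.6],
  [0,0,0,0,0,0,0.6],
])

```text
time: 40.2
tool_pos: [636.9, -34.9, 49.1]
tcp_rot: [-180.0, -0.1, 92.9]
ft_force: [0.5, 5.8, -1.7]
finger_gap: 65.8
grip_force: 35.5
```

Call:
apply_moves([
  [-0.06,0,0,0,0,0,0.6],
  [0.03,0,0.03,0,0,0,0.6],
  [0,0,0.02,0,0,0,0.6],
  [0,0,0,0,0,0,0.6],
])

```text
time: 40.7
tool_pos: [636.9, -34.9, 49.0]
tcp_rot: [-180.0, -0.2, 92.9]
ft_force: [-7.3, 10.4, 10.7]
finger_gap: 65.6
grip_force: 36.8
```

Call:
apply_moves([
  [0,0,0,0,0,0,0.88],
  [0,0,0,0,0,0,1],
  [0,0,0,0,0,0,1],
  [0,0,0,0,0,0,1],
])

```text
time: 41.2
tool_pos: [637.1, -37.3, 47.5]
tcp_rot: [-180.0, 0.0, 92.8]
ft_force: [0.5, -0.4, -1.5]
finger_gap: 85.3
grip_force: 0.0
```

Call:
apply_moves([
  [0,0,-0.8,0,0,0,1],
  [0,0,-0.8,0,0,0,1],
  [0,0,-0.8,0,0,0,1],
  [0,0,-0.8,0,0,0,1],
  [0,0,-0.6,0,0,0,0.4],
  [0,0,0,0,0,0,0.4],
])

```text
time: 41.95
tool_pos: [638.2, -37.3, 163.5]
tcp_rot: [179.8, 0.0, 92.8]
ft_force: [-0.8, -0.2, 0.4]
finger_gap: 51.5
grip_force: 0.0
```

Run:
```python
from h import *
go(461.7,229.1,160,13.4); s=snapshot('side')[:,:,::-1]; t=top('t9')[:,:,::-1]
cv2.imwrite('pics/s8.png',cv2.resize(np.hstack([s[110:270,190:320],t[130:290,130:370]]),(740,320),interpolation=2))
cv2.imwrite('pics/side9.png',s)
# tins on each side view: line of lids; plates from side view: bright tops
m=(s.min(2)>170); 
n,l,st,ce=cv2.connectedComponentsWithStats(m.astype('uint8'))
print([(a.tolist(),c.round(1).tolist()) for a,c in zip(st[1:],ce[1:]) if a[4]>60 and a[1]<320])
```

```text
t 41.95 at [638.2 -37.3 163.5] [1.7981e+02 4.0000e-02 9.2850e+01] gap 51.5 | turn z 17.33 shift [ -3.67 -10.     0.12]
[([0, 0, 13, 15, 159], [5.1, 6.5]), ([17, 0, 29, 9, 141], [27.1, 2.6]), ([514, 149, 46, 125, 2754], [539.8, 210.8]), ([248, 234, 38, 46, 894], [266.0, 253.4]), ([536, 258, 19, 20, 111], [542.4, 269.3]), ([544, 291, 16, 17, 142], [553.0, 298.8])]
```

View pics/s8.png

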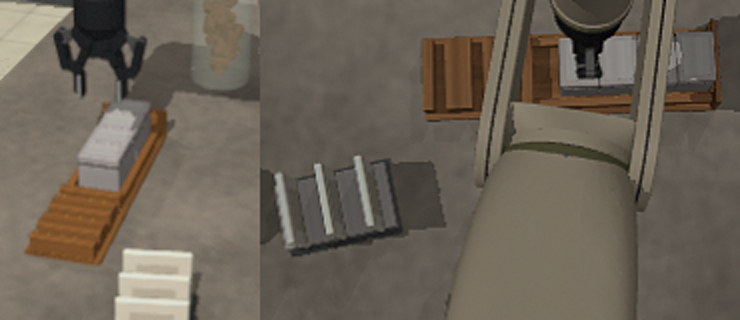

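All four tins are in a tight row, and the plates are clearly visible in the stand. Next, refine the plate positions in both views.

Run:
```python
from h import *
t=cv2.imread('pics/t9.png'); x=np.arange(560)
for th in (115,130,145):
    m=(t.min(2)>th)&(x<205)&(x>120); m[:205]=0; m[265:]=0; print(th); rects('top',m,91,60)
s=cv2.imread('pics/side9.png').min(2).astype(int)
for r in (236,238,240): print(r,s[r,243:292].tolist())
# side-view x extents of the farthest plate's top edge
```

```text
115
px [142. 235.] xy 436.8 325.6 size 92.6 9.4 ang 13.4
px [161. 229.] xy 451.5 277.5 size 86.4 8.1 ang 13.1
px [181. 225.] xy 461.7 229.1 size 87.0 9.1 ang 13.7
130
px [141. 234.] xy 438.4 326.2 size 85.4 8.7 ang 13.1
px [161. 229.] xy 451.4 277.8 size 86.5 7.2 ang 13.4
px [181. 225.] xy 462.1 228.5 size 86.5 6.7 ang 13.7
145
236 [75, 99, 101, 101, 102, 102, 99, 100, 151, 198, 201, 202, 203, 205, 209, 212, 212, 212, 212, 214, 214, 213, 213, 212, 213, 212, 211, 211, 213, 215, 213, 209, 201, 193, 191, 189, 186, 184, 180, 173, 169, 170, 150, 112, 103, 101, 101, 99, 95]
238 [101, 101, 101, 100, 100, 99, 99, 98, 137, 172, 174, 175, 174, 175, 175, 174, 175, 175, 171, 173, 172, 172, 171, 172, 173, 172, 176, 174, 175, 177, 179, 178, 179, 184, 187, 190, 191, 193, 193, 193, 194, 198, 179, 131, 100, 98, 96, 95, 95]
240 [99, 99, 97, 98, 99, 99, 98, 98, 136, 171, 175, 175, 174, 173, 173, 174, 172, 174, 172, 172, 173, 173, 174, 172, 173, 173, 173, 171, 172, 173, 173, 172, 171, 173, 172, 172, 175, 173, 173, 172, 172, 175, 156, 117, 101, 102, 98, 94, 94]
```

Call:
apply_moves([
  [0,0,0,0,0,1,0.4],
  [0,0,0,0,0,1,0.4],
  [0,0,0,0,0,1,0.4],
  [0,0,0,0,0,1,0.4],
  [0,0,0,0,0,1,0.4],
  [0,0,0,0,0,1,0.4],
  [0,0,0,0,0,1,0.4],
  [0,0,0,0,0,1,0.4],
])

```text
time: 43.05
tool_pos: [636.1, -37.0, 159.6]
tcp_rot: [-179.9, 0.1, 56.0]
ft_force: [0.0, -0.2, -0.3]
finger_gap: 34.5
grip_force: 0.0
```

Call:
apply_moves([
  [0,0,0,0,0,1,0.4],
  [0,0,0,0,0,1,0.4],
  [0,0,0,0,0,1,0.4],
  [0,0,0,0,0,1,0.4],
  [0,0,0,0,0,1,0.4],
  [0,0,0,0,0,1,0.4],
  [0,0,0,0,0,1,0.4],
  [0,0,0,0,0,1,0.4],
])

```text
time: 44.05
tool_pos: [636.1, -36.9, 159.6]
tcp_rot: [-179.9, 0.1, 19.4]
ft_force: [-0.1, -0.3, 0.3]
finger_gap: 33.8
grip_force: 0.0
```

Call:
apply_moves([
  [0,0,0,0,0,1,0.4],
  [0,0,0,0,0,0.33,0.4],
  [0,0,0,0,0,0,0.4],
])

```text
time: 44.42
tool_pos: [636.6, -37.0, 160.6]
tcp_rot: [-180.0, 0.1, 13.5]
ft_force: [0.4, -0.2, 0.1]
finger_gap: 34.3
grip_force: 0.0
```

```bash
python3 -c "
from h import *
go(461.7,229.1,160,13.4)"
```

```text
t 44.42 at [636.6 -37.  160.6] [-1.7997e+02  8.0000e-02  1.3480e+01] gap 34.3 | turn z 0.02 shift [-3.61 -9.98  0.02]
```

Call:
apply_moves([
  [-0.36,-0.99,0,0,0,0,0.4],
  [-0.36,-0.99,0,0,0,0,0.4],
  [-0.36,-0.99,0,0,0,0,0.4],
  [-0.36,-0.99,0,0,0,0,0.4],
  [-0.36,-0.99,0,0,0,0,0.4],
  [-0.36,-0.99,0,0,0,0,0.4],
  [-0.36,-0.99,0,0,0,0,0.4],
  [-0.36,-0.99,0,0,0,0,0.4],
])

```text
time: 45.42
tool_pos: [497.2, 174.8, 161.5]
tcp_rot: [-180.0, 0.0, 13.5]
ft_force: [-0.1, -0.5, -1.2]
finger_gap: 34.0
grip_force: 0.0
```

Call:
apply_moves([
  [-0.36,-1,0,0,0,0,0.4],
  [-0.36,-1,0,0,0,0,0.4],
  [0,0,0,0,0,0,0.4],
  [0,0,0,0,0,0,0.4],
])

```text
time: 45.92
tool_pos: [463.1, 227.1, 161.6]
tcp_rot: [180.0, -0.0, 13.5]
ft_force: [-0.0, -0.7, 0.2]
finger_gap: 34.3
grip_force: 0.0
```

Run:
```python
from h import *
go(462,228.8,70,13.4)
s=cv2.imread('pics/side9.png').min(2).astype(int)
print('far plate',cast('side',[(250.8,237.3),(285.4,236.8)],91).round(1).tolist())
for c in (262,272): print(c,s[230:282,c].tolist())
for r in (249,250,251,261,262,263,264): print(r,(245+np.flatnonzero(s[r,245:295]>135)[[0,-1]]).tolist(), s[r,246:252].tolist(), s[r,282:290].tolist())
```

```text
t 45.92 at [463.1 227.1 161.6] [ 1.7998e+02 -1.0000e-02  1.3490e+01] gap 34.3 | turn z 0.02 shift [-0.02 -0.06  3.05]
far plate [[504.5, 251.5, 91.0], [421.1, 222.0, 91.0]]
262 [107, 108, 112, 112, 121, 176, 214, 194, 173, 172, 172, 173, 161, 148, 148, 149, 167, 199, 211, 193, 174, 172, 172, 173, 159, 148, 149, 149, 148, 180, 215, 197, 175, 174, 173, 173, 160, 152, 149, 148, 148, 146, 148, 149, 149, 147, 146, 146, 145, 130, 134, 139]
272 [109, 108, 108, 108, 107, 167, 215, 203, 177, 172, 173, 173, 162, 151, 149, 148, 146, 178, 213, 199, 174, 172, 171, 174, 163, 150, 147, 147, 146, 178, 204, 211, 191, 173, 172, 173, 172, 158, 148, 147, 147, 147, 146, 146, 146, 146, 146, 144, 146, 144, 140, 138]
249 [249, 284] [97, 97, 105, 143, 172, 174] [210, 208, 178, 118, 79, 67, 67, 67]
250 [249, 284] [97, 95, 103, 143, 174, 175] [191, 190, 165, 113, 77, 67, 68, 79]
251 [249, 284] [97, 97, 103, 142, 173, 175] [171, 170, 154, 117, 77, 71, 69, 87]
261 [248, 284] [90, 132, 175, 183, 184, 185] [213, 204, 154, 75, 42, 41, 53, 77]
262 [248, 283] [92, 130, 170, 175, 174, 174] [198, 185, 134, 67, 37, 41, 65, 86]
263 [248, 283] [92, 131, 170, 175, 174, 174] [175, 162, 118, 56, 37, 48, 76, 93]
264 [248, 283] [89, 127, 168, 173, 174, 176] [174, 161, 117, 55, 37, 51, 78, 93]
```

Call:
apply_moves([
  [0,-0.07,0.7,0,0,0,0.4],
  [0,0,0.7,0,0,0,0.4],
  [0,0,0.7,0,0,0,0.4],
  [0,0,0.6,0,0,0,0.4],
  [0,0,0.35,0,0,0,0.4],
  [0,0,0,0,0,0,0.4],
  [0,0,0,0,0,0,0.4],
])

```text
time: 46.8
tool_pos: [463.1, 229.5, 70.9]
tcp_rot: [-180.0, -0.1, 13.4]
ft_force: [0.1, -0.3, 0.7]
finger_gap: 34.3
grip_force: 0.0
```

Call:
apply_moves([
  [0,0,0,0,0,0,0.25],
  [0,0,0,0,0,0,0.2],
  [0,0,0,0,0,0,0.1],
  [0,0,0,0,0,0,0],
  [0,0,0,0,0,0,0],
], grip_force=30)

```text
time: 47.42
tool_pos: [462.8, 229.5, 70.6]
tcp_rot: [180.0, -0.0, 13.4]
ft_force: [-1.2, 0.2, 5.6]
finger_gap: 9.9
grip_force: 30.0
```

Run:
```python
from h import *
go(462,228.8,70,13.4); print(sense()['ft_force'],sense()['grip_force'])
s=snapshot('side')[:,:,::-1]; t=top('t10')[:,:,::-1]
cv2.imwrite('pics/s9.png',cv2.resize(np.hstack([s[180:290,210:320],t[180:290,100:260]]),(800,326),interpolation=2))
```

```text
t 47.42 at [462.8 229.5  70.6] [ 1.800e+02 -4.000e-02  1.342e+01] gap 9.9 | turn z 0.0 shift [-0.03  0.02  0.02]
[-1.22974292  0.23603984  5.59319363] 29.986951053142548
```

View pics/s9.png

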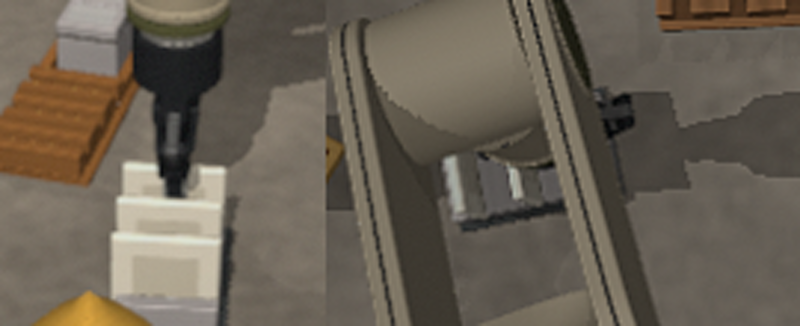

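Plate gripped (gap 9.9). Lifting it toward slot 0.

Call:
apply_moves([
  [0,0,-0.5,0,0,0,0],
  [0,0,-0.8,0,0,0,0],
  [0,0,-0.9,0,0,0,0],
  [0,0,-0.9,0,0,0,0],
  [0,0,-0.4,0,0,0.8,0],
  [0,0,0,0,0,0.8,0],
  [0,0,0,0,0,0.7,0],
  [0,0,0,0,0,0,0],
])

```text
time: 48.52
tool_pos: [462.3, 229.3, 175.4]
tcp_rot: [-180.0, 0.0, 2.9]
ft_force: [0.8, 0.4, -2.0]
finger_gap: 9.7
grip_force: 29.3
```

```bash
python3 -c "
from h import *
x,y=cad(0,71.5);print(x,y);go(x,y,171,2.84)"
```

```text
632.7573854915664 47.41218301133664
t 48.52 at [462.3 229.3 175.4] [-1.8e+02  1.0e-02  2.9e+00] gap 9.7 | turn z 0.01 shift [5.38 6.34 0.15]
```

Call:
apply_moves([
  [0.67,0.79,0,0,0,0.01,0],
  [0.67,0.79,0,0,0,0,0],
  [0.67,0.79,0,0,0,0,0],
  [0.67,0.79,0,0,0,0,0],
  [0.67,0.79,0,0,0,0,0],
  [0.67,0.79,0,0,0,0,0],
  [0.67,0.8,0,0,0,0,0],
  [0.67,0.8,0,0,0,0,0],
])

```text
time: 49.52
tool_pos: [632.9, 46.6, 175.0]
tcp_rot: [-180.0, 0.0, 2.9]
ft_force: [0.5, -0.0, -1.6]
finger_gap: 9.4
grip_force: 29.4
```

Call:
apply_moves([
  [0,0,0.6,0,0,0,0],
  [0,0,0.6,0,0,0,0],
  [0,0,0.6,0,0,0,0],
  [0,0,0.2,0,0,0,0],
  [0,0,0,0,0,0,0],
  [0,0,0,0,0,0,0],
])

```text
time: 50.28
tool_pos: [633.0, 47.6, 116.0]
tcp_rot: [180.0, -0.1, 2.8]
ft_force: [-0.5, -0.4, -1.7]
finger_gap: 9.6
grip_force: 29.5
```

Run:
```python
from h import *
x,y=cad(0,71.5);go(x,y,71,2.84); print(sense()['ft_force'])
s=snapshot('side')[:,:,::-1]; t=top('t11')[:,:,::-1]
cv2.imwrite('pics/s10.png',cv2.resize(np.hstack([s[140:260,190:320],t[120:240,180:380]]),(800,291),interpolation=2))
```

```text
t 50.27 at [633.   47.6 116. ] [ 1.7999e+02 -8.0000e-02  2.8500e+00] gap 9.6 | turn z 0.0 shift [-0.01  0.    1.5 ]
[-0.47264558 -0.38982613 -1.6754743 ]
```

View pics/s10.png

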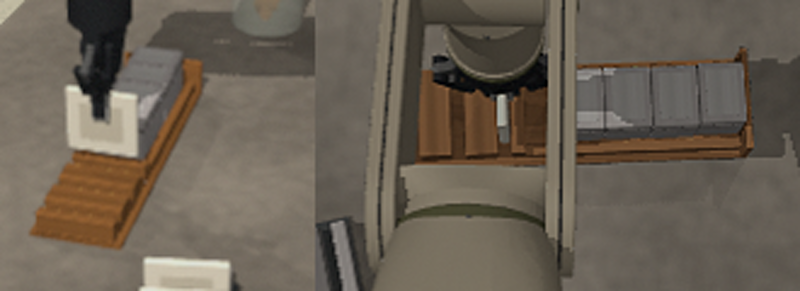

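The plate hangs over the caddy near slot 0. Lowering with force checks; the picture quota is used up, so I'll work numerically from here.

Call:
apply_moves([
  [0,0,0.3,0,0,0,0],
  [0,0,0.25,0,0,0,0],
  [0,0,0.15,0,0,0,0],
  [0,0,0,0,0,0,0],
])

```text
time: 50.88
tool_pos: [631.9, 47.4, 93.2]
tcp_rot: [-180.0, 0.1, 2.8]
ft_force: [-0.1, 0.6, -2.4]
finger_gap: 9.4
grip_force: 29.6
```

Call:
apply_moves([
  [0,0,0.1,0,0,0,0],
  [0,0,0.1,0,0,0,0],
  [0,0,0,0,0,0,0],
])

```text
time: 51.25
tool_pos: [632.3, 47.4, 87.8]
tcp_rot: [-180.0, 0.0, 2.8]
ft_force: [-0.1, 0.3, -2.7]
finger_gap: 9.8
grip_force: 29.6
```

Call:
apply_moves([
  [0,0,0.2,0,0,0,0],
  [0,0,0.2,0,0,0,0],
  [0,0,0.1,0,0,0,0],
  [0,0,0,0,0,0,0],
])

```text
time: 51.75
tool_pos: [632.1, 47.4, 72.5]
tcp_rot: [-180.0, 0.1, 2.8]
ft_force: [-0.0, 0.4, -2.0]
finger_gap: 9.5
grip_force: 29.6
```

Call:
apply_moves([
  [0,0,0.05,0,0,0,0],
  [0,0,0.03,0,0,0,0],
  [0,0,0,0,0,0,0],
])

```text
time: 52.12
tool_pos: [632.5, 47.4, 70.7]
tcp_rot: [180.0, -0.0, 2.8]
ft_force: [0.8, -0.3, -2.2]
finger_gap: 9.5
grip_force: 29.6
```

Call:
apply_moves([
  [0,0,0.04,0,0,0,0],
  [0,0,0.02,0,0,0,0],
  [0,0,0,0,0,0,0],
])

```text
time: 52.5
tool_pos: [632.7, 47.3, 70.6]
tcp_rot: [180.0, -0.0, 2.8]
ft_force: [-6.6, 0.0, 8.9]
finger_gap: 9.7
grip_force: 31.4
```

Call:
apply_moves([
  [0,0,0,0,0,0,0.2],
  [0,0,0,0,0,0,0.35],
  [0,0,0,0,0,0,0.4],
  [0,0,0,0,0,0,0.4],
])

```text
time: 53.0
tool_pos: [632.5, 47.4, 68.8]
tcp_rot: [-180.0, 0.0, 2.8]
ft_force: [-0.1, 0.5, -0.4]
finger_gap: 34.2
grip_force: 0.0
```

Call:
apply_moves([
  [0,0,-0.6,0,0,0,0.4],
  [0,0,-0.8,0,0,0,0.4],
  [0,0,-0.8,0,0,0,0.4],
  [0,0,-0.8,0,0,-0.8,0.4],
  [0,0,0,0,0,-0.8,0.4],
  [0,0,0,0,0,-0.7,0.4],
  [0,0,0,0,0,0,0.4],
])

```text
time: 53.88
tool_pos: [632.9, 47.4, 160.4]
tcp_rot: [180.0, -0.1, 13.4]
ft_force: [-0.5, -0.6, -0.1]
finger_gap: 34.3
grip_force: 0.0
```

```bash
cat >> h.py <<'E'
def caddyplates():
    "plate ends and rib ends along caddy x, top view, by brightness"
    t=top('tc'); 
    m=(t.min(2)>125); x=np.arange(560); m[:,:205]=0; m[:,272:]=0; m[:125]=0; m[200:]=0
    rects('top',m,91,40)
E
python3 -c "
from h import *
caddyplates()
go(451.4,277.6,160,13.4)"
```

```text
px [257. 164.] xy 616.2 47.7 size 53.9 7.5 ang 1.1
t 53.92 at [632.8  47.4 160. ] [ 1.7999e+02 -7.0000e-02  1.3300e+01] gap 34.0 | turn z -0.02 shift [-4.1  -8.87  0.  ]
```

Call:
apply_moves([
  [-0.45,-0.98,0,0,0,0,0.4],
  [-0.45,-0.98,0,0,0,0,0.4],
  [-0.45,-0.99,0,0,0,0,0.4],
  [-0.45,-0.99,0,0,0,0,0.4],
  [-0.45,-0.99,0,0,0,0,0.4],
  [-0.45,-0.99,0,0,0,0,0.4],
  [-0.45,-0.99,0,0,0,0,0.4],
  [-0.45,-0.99,0,0,0,0,0.4],
])

```text
time: 54.92
tool_pos: [472.0, 253.8, 159.4]
tcp_rot: [-180.0, -0.0, 13.3]
ft_force: [0.6, 0.2, 0.4]
finger_gap: 33.9
grip_force: 0.0
```

Call:
apply_moves([
  [-0.46,-0.98,0,0,0,0,0.4],
  [0,0,0,0,0,0,0.4],
  [0,0,0,0,0,0,0.4],
])

```text
time: 55.3
tool_pos: [452.7, 278.2, 159.3]
tcp_rot: [180.0, -0.0, 13.4]
ft_force: [0.2, 0.5, 0.7]
finger_gap: 34.1
grip_force: 0.0
```

Run:
```python
from h import *
go(452.2,278.2,70.5,13.4); caddyplates()
t=cv2.imread('pics/tc.png').min(2).astype(int)
# placed plate: along caddy x at its y, and rib ends beside it (planes z=91 / 34)
def edge(Yc,z,lo=-75,hi=75):
    X=np.arange(lo,hi,.5); P=[[*cad(x,Yc),z] for x in X]; q=proj('top',P).astype('float32')
    im=cv2.imread('pics/tc.png').astype('float32')
    v=cv2.remap(im,q[:,0],q[:,1],cv2.INTER_LINEAR)[:,0]; return X,v
for Yc,z in ((71.5,91),(88,34),(105,34)):
    X,v=edge(Yc,z); s=v[:,2]-v[:,0] if z<90 else v.min(1)
    h=(s.max()+np.median(s[:10]))/2 if z<90 else 120; k=np.flatnonzero(s>h); print(Yc,X[k[0]],X[k[-1]],'mid',(X[k[0]]+X[k[-1]])/2)
```

```text
t 55.3 at [452.7 278.2 159.3] [ 1.7998e+02 -4.0000e-02  1.3360e+01] gap 34.1 | turn z -0.01 shift [-0.02 -0.    2.96]
px [257. 158.] xy 631.8 47.9 size 85.1 7.5 ang 1.2
71.5 -44.5 43.0 mid -0.75
88 -65.0 44.0 mid -10.5
105 -65.0 44.5 mid -10.25
```

Run:
```python
from h import *
im=cv2.imread('pics/tc.png'); m=(im.max(2).astype(int)-im.min(2)<14)&(im.min(2)>80); m[:,:262]=0; m[:,362:]=0; m[:140]=0; m[195:]=0
rects('top',m,66,100)
for yc in(-11,-61,-111,-161): print(cad(0,yc).round(1))
# side view: plate ends and end-rib ends
s=snapshot('side')[:,:,::-1]; cv2.imwrite('pics/s11.png',s)
def prof(Yc,z,n,im):
    X=np.arange(-75,75,.5); q=proj(n,[[*cad(x,Yc),z] for x in X]).astype('float32')
    return X,cv2.remap(im.astype('float32'),q[:,0],q[:,1],cv2.INTER_LINEAR)[:,0]
X,v=prof(76.5,80,'side',s); k=np.flatnonzero(v.min(1)>135); print('side plate',X[k[0]],X[k[-1]])
for Yc,z in((194,20),(194,30),(121,34),(97,34)):
    X,v=prof(Yc,z,'side',s); g=v[:,2]-v[:,0]; k=np.flatnonzero(g>55); print('side rib',Yc,z,X[k[0]],X[k[-1]])
X,v=prof(39,50,'side',s); k=np.flatnonzero(v.max(1)-v.min(1)<16); print(v[::10].astype(int).tolist())
for Yc,z in((88,34),(105,34),(140,34)):
    X,v=prof(Yc,z,'top',im); print('top',Yc,[(float(X[i]),int(v[i,2]-v[i,0])) for i in list(range(18,70,4))+list(range(226,262,3))])
```

```text
px [318. 159.] xy 637.7 -109.0 size 66.4 199.4 ang 4.0
[636.8 -35. ]
[639.3 -84.9]
[ 641.8 -134.9]
[ 644.3 -184.8]
side plate -44.5 44.5
side rib 194 20 -64.5 45.5
side rib 194 30 -68.5 44.5
side rib 121 34 -70.0 42.0
side rib 97 34 -70.0 44.5
[[35, 36, 35], [35, 53, 75], [30, 57, 89], [43, 84, 131], [48, 87, 132], [69, 80, 96], [78, 80, 84], [106, 109, 114], [118, 124, 130], [156, 174, 182], [171, 191, 199], [171, 191, 199], [167, 187, 197], [163, 184, 194], [162, 183, 192], [162, 182, 192], [164, 185, 195], [165, 186, 195], [163, 184, 193], [162, 183, 193], [164, 185, 195], [163, 184, 194], [163, 184, 194], [164, 186, 195], [171, 192, 201], [172, 192, 202], [169, 187, 197], [129, 144, 153], [104, 117, 126], [102, 114, 124]]
top 88 [(-66.0, 29), (-64.0, 56), (-62.0, 63), (-60.0, 63), (-58.0, 55), (-56.0, 43), (-54.0, 29), (-52.0, 38), (-50.0, 52), (-48.0, 60), (-46.0, 59), (-44.0, 58), (-42.0, 58), (38.0, 60), (39.5, 60), (41.0, 62), (42.5, 65), (44.0, 47), (45.5, 23), (47.0, 17), (48.5, 13), (50.0, 14), (51.5, 16), (53.0, 16), (54.5, 16)]
top 105 [(-66.0, 27), (-64.0, 64), (-62.0, 63), (-60.0, 64), (-58.0, 56), (-56.0, 33), (-54.0, 24), (-52.0, 41), (-50.0, 59), (-48.0, 60), (-46.0, 58), (-44.0, 57), (-42.0, 57), (38.0, 59), (39.5, 60), (41.0, 61), (42.5, 61), (44.0, 50), (45.5, 21), (47.0, 11), (48.5, 14), (50.0, 15), (51.5, 16), (53.0, 16), (54.5, 16)]
top 140 [(-66.0, 34), (-64.0, 53), (-62.0, 64), (-60.0, 62), (-58.0, 57), (-56.0, 41), (-54.0, 27), (-52.0, 25), (-50.0, 57), (-48.0, 63), (-46.0, 62), (-44.0, 62), (-42.0, 61), (38.0, 61), (39.5, 62), (41.0, 64), (42.5, 58), (44.0, 38), (45.5, 25), (47.0, 14), (48.5, 13), (50.0, 15), (51.5, 16), (53.0, 16), (54.5, 16)]
```

In the top view, tins and ribs agree on a view bias of about −3 mm at the caddy. Relative to the ribs, the first plate sits about 2 mm too far in +x. I'll apply −2 mm for the next plates and correct the first afterwards.

Call:
apply_moves([
  [0,0,0.7,0,0,0,0.4],
  [0,0,0.7,0,0,0,0.4],
  [0,0,0.7,0,0,0,0.4],
  [0,0,0.6,0,0,0,0.4],
  [0,0,0.25,0,0,0,0.4],
  [0,0,0,0,0,0,0.4],
  [0,0,0,0,0,0,0.4],
])

```text
time: 56.28
tool_pos: [453.0, 278.6, 71.3]
tcp_rot: [-180.0, -0.1, 13.4]
ft_force: [0.4, 0.2, 1.0]
finger_gap: 34.5
grip_force: 0.0
```

Call:
apply_moves([
  [0,0,0,0,0,0,0.25],
  [0,0,0,0,0,0,0.2],
  [0,0,0,0,0,0,0.1],
  [0,0,0,0,0,0,0],
  [0,0,0,0,0,0,0],
])

```text
time: 56.9
tool_pos: [452.6, 278.5, 70.8]
tcp_rot: [-180.0, -0.0, 13.4]
ft_force: [-1.9, -0.2, 5.1]
finger_gap: 9.7
grip_force: 29.9
```

Call:
apply_moves([
  [0,0,-0.5,0,0,0,0],
  [0,0,-0.8,0,0,0,0],
  [0,0,-0.9,0,0,0,0],
  [0,0,-0.9,0,0,0,0],
  [0,0,-0.4,0,0,0.8,0],
  [0,0,0,0,0,0.8,0],
  [0,0,0,0,0,0.7,0],
  [0,0,0,0,0,0,0],
])

```text
time: 57.9
tool_pos: [452.2, 278.3, 175.7]
tcp_rot: [180.0, 0.0, 2.9]
ft_force: [0.9, 1.2, -2.9]
finger_gap: 9.9
grip_force: 29.3
```

```bash
python3 -c "
from h import *
x,y=cad(-2,121.5);print(x,y);go(x,y,171,2.84)"
```

```text
628.2824891077292 97.25167841762983
t 57.9 at [452.2 278.3 175.7] [1.80e+02 1.00e-02 2.85e+00] gap 9.9 | turn z 0.0 shift [5.56 6.32 0.16]
```

Call:
apply_moves([
  [0.69,0.79,0,0,0,0,0],
  [0.69,0.79,0,0,0,0,0],
  [0.69,0.79,0,0,0,0,0],
  [0.69,0.79,0,0,0,0,0],
  [0.69,0.79,0,0,0,0,0],
  [0.7,0.79,0,0,0,0,0],
  [0.7,0.79,0,0,0,0,0],
  [0.7,0.79,0,0,0,0,0],
])

```text
time: 58.9
tool_pos: [628.5, 96.5, 175.4]
tcp_rot: [-180.0, 0.0, 2.9]
ft_force: [-0.3, 0.8, -1.4]
finger_gap: 9.7
grip_force: 29.4
```

Call:
apply_moves([
  [0,0,0.6,0,0,0,0],
  [0,0,0.7,0,0,0,0],
  [0,0,0.7,0,0,0,0],
  [0,0,0.5,0,0,0,0],
  [0,0,0,0,0,0,0],
  [0,0,0,0,0,0,0],
  [0,0,0,0,0,0,0],
])

```text
time: 59.78
tool_pos: [628.9, 97.4, 101.7]
tcp_rot: [-180.0, -0.1, 2.8]
ft_force: [-0.1, -0.6, -1.7]
finger_gap: 9.7
grip_force: 29.5
```

```bash
python3 -c "
from h import *
x,y=cad(-2,121.5);go(x,y,71,2.84);caddyplates()"
```

```text
t 59.77 at [628.9  97.4 101.7] [-1.80e+02 -1.20e-01  2.84e+00] gap 9.7 | turn z -0.0 shift [-0.02  0.    1.02]
```

Call:
apply_moves([
  [0,0,0.2,0,0,0,0],
  [0,0,0.2,0,0,0,0],
  [0,0,0.1,0,0,0,0],
  [0,0,0,0,0,0,0],
])

```text
time: 60.32
tool_pos: [627.6, 97.2, 84.7]
tcp_rot: [180.0, 0.1, 2.8]
ft_force: [-0.7, 0.7, -1.7]
finger_gap: 9.6
grip_force: 29.5
```

Call:
apply_moves([
  [0,0,0.2,0,0,0,0],
  [0,0,0.2,0,0,0,0],
  [0,0,0.08,0,0,0,0],
  [0,0,0,0,0,0,0],
])

```text
time: 60.82
tool_pos: [628.0, 97.2, 70.9]
tcp_rot: [-180.0, 0.0, 2.8]
ft_force: [-1.0, 0.6, -0.6]
finger_gap: 9.6
grip_force: 29.6
```

Call:
apply_moves([
  [0,0,0.05,0,0,0,0],
  [0,0,0.03,0,0,0,0],
  [0,0,0,0,0,0,0],
])

```text
time: 61.2
tool_pos: [628.1, 97.3, 70.9]
tcp_rot: [180.0, -0.0, 2.8]
ft_force: [-11.1, -1.0, 16.8]
finger_gap: 9.5
grip_force: 32.3
```

Call:
apply_moves([
  [0,0,0,0,0,0,0.2],
  [0,0,0,0,0,0,0.35],
  [0,0,0,0,0,0,0.4],
  [0,0,0,0,0,0,0.4],
])

```text
time: 61.7
tool_pos: [628.0, 97.2, 68.4]
tcp_rot: [-180.0, 0.0, 2.8]
ft_force: [0.4, 0.5, 0.2]
finger_gap: 33.7
grip_force: 0.0
```

Call:
apply_moves([
  [0,0,-0.6,0,0,0,0.4],
  [0,0,-0.8,0,0,0,0.4],
  [0,0,-0.8,0,0,0,0.4],
  [0,0,-0.8,0,0,-0.8,0.4],
  [0,0,0,0,0,-0.8,0.4],
  [0,0,0,0,0,-0.7,0.4],
  [0,0,0,0,0,0,0.4],
])

```text
time: 62.58
tool_pos: [628.5, 97.3, 160.1]
tcp_rot: [180.0, -0.1, 13.4]
ft_force: [-0.2, -0.8, -0.2]
finger_gap: 34.2
grip_force: 0.0
```

```bash
python3 -c "
from h import *
go(439.7,327.0,160,13.4)"
```

```text
t 62.58 at [628.5  97.3 160.1] [ 1.7999e+02 -9.0000e-02  1.3350e+01] gap 34.2 | turn z -0.01 shift [-4.35 -8.91  0.  ]
```

Call:
apply_moves([
  [-0.48,-0.99,0,0,0,0,0.4],
  [-0.48,-0.99,0,0,0,0,0.4],
  [-0.48,-0.99,0,0,0,0,0.4],
  [-0.48,-0.99,0,0,0,0,0.4],
  [-0.48,-0.99,0,0,0,0,0.4],
  [-0.48,-0.99,0,0,0,0,0.4],
  [-0.48,-0.99,0,0,0,0,0.4],
  [-0.49,-0.99,0,0,0,0,0.4],
])

```text
time: 63.58
tool_pos: [460.2, 302.5, 159.4]
tcp_rot: [-180.0, -0.0, 13.3]
ft_force: [0.1, 0.2, 0.5]
finger_gap: 34.1
grip_force: 0.0
```

Call:
apply_moves([
  [-0.49,-0.99,0,0,0,0,0.4],
  [0,0,0,0,0,0,0.4],
  [0,0,0,0,0,0,0.4],
])

```text
time: 63.95
tool_pos: [439.9, 327.0, 159.1]
tcp_rot: [180.0, -0.0, 13.4]
ft_force: [0.2, 0.5, -0.8]
finger_gap: 34.5
grip_force: 0.0
```

```bash
python3 -c "
from h import *
go(439.7,327.0,70.7,13.4);caddyplates()"
```

```text
t 63.95 at [439.9 327.  159.1] [ 1.7999e+02 -4.0000e-02  1.3360e+01] gap 34.5 | turn z -0.01 shift [-0.01 -0.    2.95]
px [237. 160.] xy 627.2 97.9 size 87.6 7.5 ang 1.6
px [257. 158.] xy 631.8 47.9 size 85.1 7.5 ang 1.2
```

Call:
apply_moves([
  [0,0,0.7,0,0,0,0.4],
  [0,0,0.7,0,0,0,0.4],
  [0,0,0.7,0,0,0,0.4],
  [0,0,0.6,0,0,0,0.4],
  [0,0,0.25,0,0,0,0.4],
  [0,0,0,0,0,0,0.4],
  [0,0,0,0,0,0,0.4],
])

```text
time: 64.88
tool_pos: [440.2, 327.5, 71.0]
tcp_rot: [-180.0, -0.1, 13.4]
ft_force: [0.4, -0.4, -1.1]
finger_gap: 33.8
grip_force: 0.0
```

Call:
apply_moves([
  [0,0,0,0,0,0,0.25],
  [0,0,0,0,0,0,0.2],
  [0,0,0,0,0,0,0.1],
  [0,0,0,0,0,0,0],
  [0,0,0,0,0,0,0],
])

```text
time: 65.5
tool_pos: [439.7, 327.4, 70.5]
tcp_rot: [-180.0, -0.0, 13.4]
ft_force: [-1.8, 0.2, 3.1]
finger_gap: 9.9
grip_force: 30.6
```

Call:
apply_moves([
  [0,0,-0.5,0,0,0,0],
  [0,0,-0.8,0,0,0,0],
  [0,0,-0.9,0,0,0,0],
  [0,0,-0.9,0,0,0,0],
  [0,0,-0.4,0,0,0.8,0],
  [0,0,0,0,0,0.8,0],
  [0,0,0,0,0,0.7,0],
  [0,0,0,0,0,0,0],
])

```text
time: 66.5
tool_pos: [439.5, 327.1, 175.6]
tcp_rot: [180.0, -0.0, 2.8]
ft_force: [-0.4, -0.5, -1.4]
finger_gap: 9.9
grip_force: 29.8
```

```bash
python3 -c "
from h import *
x,y=cad(-1.8,171.5);print(x,y);go(x,y,171,2.84)"
```

```text
626.0048906627026 147.20017734725948
t 66.5 at [439.5 327.1 175.6] [ 1.80e+02 -1.00e-02  2.85e+00] gap 9.9 | turn z 0.0 shift [5.91 6.3  0.15]
```

Call:
apply_moves([
  [0.73,0.78,0,0,0,0,0],
  [0.73,0.78,0,0,0,0,0],
  [0.74,0.79,0,0,0,0,0],
  [0.74,0.79,0,0,0,0,0],
  [0.74,0.79,0,0,0,0,0],
  [0.74,0.79,0,0,0,0,0],
  [0.74,0.79,0,0,0,0,0],
  [0.74,0.79,0,0,0,0,0],
])

```text
time: 67.5
tool_pos: [626.2, 146.3, 175.3]
tcp_rot: [180.0, 0.0, 2.9]
ft_force: [1.2, 0.9, -1.0]
finger_gap: 9.8
grip_force: 29.7
```

Call:
apply_moves([
  [0,0,0.6,0,0,0,0],
  [0,0,0.7,0,0,0,0],
  [0,0,0.7,0,0,0,0],
  [0,0,0.5,0,0,0,0],
  [0,0,0,0,0,0,0],
  [0,0,0,0,0,0,0],
  [0,0,0,0,0,0,0],
])

```text
time: 68.38
tool_pos: [626.5, 147.3, 101.4]
tcp_rot: [-180.0, -0.1, 2.8]
ft_force: [-0.0, -0.2, -2.0]
finger_gap: 9.7
grip_force: 29.7
```

Call:
apply_moves([
  [0,0,0.2,0,0,0,0],
  [0,0,0.2,0,0,0,0],
  [0,0,0.1,0,0,0,0],
  [0,0,0,0,0,0,0],
])

```text
time: 68.88
tool_pos: [625.2, 147.1, 84.4]
tcp_rot: [180.0, 0.1, 2.8]
ft_force: [0.1, -0.0, -1.4]
finger_gap: 9.6
grip_force: 29.8
```

```bash
python3 -c "
from h import *
x,y=cad(-1.8,171.5);go(x,y,71,2.84)"
```

```text
t 68.88 at [625.2 147.1  84.4] [1.80e+02 6.00e-02 2.83e+00] gap 9.6 | turn z -0.0 shift [ 0.03 -0.    0.45]
```

Call:
apply_moves([
  [0.01,0,0.2,0,0,0,0],
  [0,0,0.19,0,0,0,0],
  [0,0,0.08,0,0,0,0],
  [0,0,0.05,0,0,0,0],
  [0,0,0.02,0,0,0,0],
  [0,0,0,0,0,0,0],
])

```text
time: 69.62
tool_pos: [625.6, 147.2, 70.6]
tcp_rot: [180.0, 0.0, 2.8]
ft_force: [-9.5, -2.0, 13.0]
finger_gap: 9.6
grip_force: 32.1
```

Call:
apply_moves([
  [0,0,0,0,0,0,0.2],
  [0,0,0,0,0,0,0.35],
  [0,0,0,0,0,0,0.4],
  [0,0,0,0,0,0,0.4],
])

```text
time: 70.12
tool_pos: [625.9, 147.1, 68.7]
tcp_rot: [180.0, 0.0, 2.8]
ft_force: [-0.1, -0.3, -0.0]
finger_gap: 34.3
grip_force: 0.0
```

Call:
apply_moves([
  [0,0,-0.6,0,0,0,0.4],
  [0,0,-0.8,0,0,0,0.4],
  [0,0,-0.8,0,0,0,0.4],
  [0.06,0.83,0,0,0,0,0.4],
  [0,0.83,0,0,0,0,0.4],
  [0,0.83,0,0,0,0,0.4],
  [0,0.84,0,0,0,0,0.4],
  [0,0,0,0,0,0,0.4],
])

```text
time: 71.12
tool_pos: [633.3, 45.8, 136.4]
tcp_rot: [180.0, -0.1, 2.7]
ft_force: [-0.5, 0.0, 0.2]
finger_gap: 34.1
grip_force: 0.0
```

```bash
python3 -c "
from h import *
x,y=cad(0,71.5);go(x,y,70.6,2.84);caddyplates()"
```

```text
t 71.12 at [633.3  45.8 136.4] [ 1.7998e+02 -9.0000e-02  2.7000e+00] gap 34.1 | turn z -0.03 shift [-0.02 -0.05  2.19]
px [237. 166.] xy 610.4 96.2 size 54.2 7.4 ang 4.2
```

Call:
apply_moves([
  [0,-0.04,0.6,0,0,-0.03,0.4],
  [0,0,0.6,0,0,0,0.4],
  [0,0,0.6,0,0,0,0.4],
  [0,0,0.34,0,0,0,0.4],
  [0,0,0,0,0,0,0.4],
  [0,0,0,0,0,0,0.4],
])

```text
time: 71.92
tool_pos: [633.2, 48.6, 71.3]
tcp_rot: [180.0, -0.1, 3.0]
ft_force: [0.5, 0.1, -0.6]
finger_gap: 34.1
grip_force: 0.0
```

Call:
apply_moves([
  [0,0,0,0,0,0,0.25],
  [0,0,0,0,0,0,0.2],
  [0,0,0,0,0,0,0.1],
  [0,0,0,0,0,0,0],
  [0,0,0,0,0,0,0],
])

```text
time: 72.55
tool_pos: [633.0, 48.7, 71.3]
tcp_rot: [180.0, -0.1, 3.0]
ft_force: [-0.8, -0.4, 5.1]
finger_gap: 10.0
grip_force: 30.1
```

Call:
apply_moves([
  [0,0,-0.12,0,0,0,0],
  [-0.07,0,0,0,0,0,0],
  [0,0,0,0,0,0,0],
  [0,0,0.12,0,0,0,0],
  [0,0,0.03,0,0,0,0],
  [0,0,0,0,0,0,0],
])

```text
time: 73.3
tool_pos: [630.6, 48.4, 71.2]
tcp_rot: [180.0, -0.0, 3.0]
ft_force: [-7.3, -1.1, 11.3]
finger_gap: 9.5
grip_force: 31.2
```

Call:
apply_moves([
  [0,0,0.02,0,0,0,0],
  [0,0,0,0,0,0,0],
])

```text
time: 73.55
tool_pos: [630.7, 48.5, 71.3]
tcp_rot: [180.0, -0.0, 3.0]
ft_force: [-10.0, -0.6, 16.2]
finger_gap: 9.7
grip_force: 31.9
```

Release, rise, then move back over the stand side for a clear look at the whole caddy.

Call:
apply_moves([
  [0,0,0,0,0,0,0.2],
  [0,0,0,0,0,0,0.35],
  [0,0,0,0,0,0,0.4],
  [0,0,0,0,0,0,0.4],
])

```text
time: 74.05
tool_pos: [630.4, 48.5, 68.9]
tcp_rot: [-180.0, 0.0, 3.0]
ft_force: [-0.8, 0.4, -0.5]
finger_gap: 34.0
grip_force: 0.0
```

Call:
apply_moves([
  [0,0,-0.6,0,0,0,0.4],
  [0,0,-0.9,0,0,0,0.4],
  [0,0,-0.9,0,0,0,0.4],
  [0,0,-0.9,0,0,0,0.4],
  [-0.6,-0.9,0,0,0,0,0.4],
  [-0.7,-0.9,0,0,0,0,0.4],
  [-0.7,-0.9,0,0,0,0,0.4],
  [-0.7,-0.9,0,0,0,0,0.4],
])

```text
time: 75.05
tool_pos: [543.7, 153.1, 169.8]
tcp_rot: [-180.0, -0.1, 3.0]
ft_force: [0.1, -0.2, 0.8]
finger_gap: 34.2
grip_force: 0.0
```

Call:
apply_moves([
  [-0.7,-0.9,0,0,0,0,0.4],
  [-0.7,-0.9,0,0,0,0,0.4],
  [-0.7,-0.9,0,0,0,0,0.4],
  [-0.7,-0.9,0,0,0,0,0.4],
  [0,0,0,0,0,0,0.4],
  [0,0,0,0,0,0,0.4],
])

```text
time: 75.8
tool_pos: [455.2, 255.6, 169.3]
tcp_rot: [-180.0, -0.1, 3.0]
ft_force: [0.2, -0.2, -0.1]
finger_gap: 33.7
grip_force: 0.0
```

Run:
```python
from h import *
caddyplates()
for yc in(71.5,121.5,171.5): print(cad(0,yc).round(1))
im=cv2.imread('pics/tc.png'); m=(im.max(2).astype(int)-im.min(2)<14)&(im.min(2)>80); m[:,:262]=0; m[:,362:]=0; m[:140]=0; m[195:]=0
rects('top',m,66,100)
# along-row lid brightness to see gaps (caddy y from end wall)
Y=np.arange(-190,24,1.); q=proj('top',[[*(cad(0,y)-[2.8,0]),66] for y in Y]).astype('float32')
print(cv2.remap(im.min(2).astype('float32'),q[:,0],q[:,1],1)[:,0].astype(int).tolist())
o=cv2.imread('pics/top0.png'); d=cv2.absdiff(im,o).max(2)
print('lantern',(d[205:260,45:108]>40).sum(),'mug',(d[228:268,445:498]>40).sum(),'jar',(d[155:208,450:505]>40).sum())
```

```text
px [217. 160.] xy 625.2 147.8 size 85.1 7.6 ang 2.0
px [256. 159.] xy 629.2 48.6 size 85.4 8.1 ang 3.2
px [237. 160.] xy 627.2 97.9 size 87.6 7.5 ang 1.6
[632.8  47.4]
[630.3  97.4]
[627.8 147.3]
px [318. 159.] xy 637.7 -109.0 size 66.3 199.4 ang 4.1
[43, 36, 30, 33, 39, 50, 88, 122, 134, 130, 126, 129, 131, 133, 135, 136, 135, 134, 134, 134, 135, 136, 137, 139, 138, 137, 136, 136, 136, 134, 132, 130, 130, 130, 130, 131, 131, 132, 133, 133, 134, 135, 136, 137, 137, 134, 131, 130, 128, 127, 128, 128, 120, 104, 88, 100, 113, 121, 123, 126, 127, 129, 130, 134, 137, 138, 136, 135, 135, 135, 136, 138, 139, 138, 137, 137, 137, 137, 135, 134, 133, 132, 131, 131, 131, 131, 132, 133, 134, 134, 134, 135, 136, 136, 137, 138, 134, 128, 124, 127, 129, 128, 125, 121, 102, 81, 84, 108, 131, 131, 128, 127, 130, 134, 135, 135, 135, 135, 135, 135, 136, 136, 137, 138, 138, 137, 137, 136, 136, 135, 133, 132, 131, 131, 131, 131, 131, 132, 133, 135, 135, 136, 137, 137, 137, 135, 132, 130, 129, 128, 127, 125, 120, 107, 95, 99, 108, 117, 121, 125, 128, 129, 131, 133, 136, 136, 136, 135, 135, 135, 136, 137, 138, 138, 137, 137, 137, 136, 135, 135, 134, 133, 132, 131, 131, 131, 131, 132, 133, 134, 134, 135, 136, 137, 137, 137, 134, 130, 128, 129, 130, 129, 126, 120, 90, 63, 44, 34, 23, 25, 27, 28, 28, 29]
lantern 773 mug 0 jar 0
```

Plates read centred within about 1 mm of the ribs once the view bias is removed. I'll check the lantern in the side view, then give the tin row one gentle closing push with shut fingers.

Run:
```python
from h import *
s=snapshot('side')[:,:,::-1]; d=cv2.absdiff(s,cv2.imread('pics/side0.png')).max(2)
print('lantern side',(d[275:350,212:270]>40).sum(),'of',d[275:350,212:270].size,'mug/jar',(d[95:155,285:352]>40).sum())
x,y=cad(0,36); go(x,y,170,2.84)
```

```text
lantern side 34 of 4350 mug/jar 274
t 75.9 at [455.3 255.2 168.8] [-1.80e+02 -5.00e-02  2.92e+00] gap 34.2 | turn z 0.02 shift [ 5.56  8.39 -0.04]
```

Call:
apply_moves([
  [0,0,0,0,0,0.03,0],
  [0,0,0,0,0,0,0],
  [0,0,0,0,0,0,0],
  [0,0,0,0,0,0,0],
])

```text
time: 76.4
tool_pos: [454.6, 255.6, 168.1]
tcp_rot: [180.0, 0.0, 2.8]
ft_force: [0.2, 0.1, -0.8]
finger_gap: -0.3
grip_force: 0.0
```

Call:
apply_moves([
  [0.62,0.93,0,0,0,0,0],
  [0.62,0.93,0,0,0,0,0],
  [0.62,0.93,0,0,0,0,0],
  [0.62,0.93,0,0,0,0,0],
  [0.62,0.93,0,0,0,0,0],
  [0.62,0.93,0,0,0,0,0],
  [0.62,0.93,0,0,0,0,0],
  [0.62,0.93,0,0,0,0,0],
])

```text
time: 77.4
tool_pos: [614.8, 39.2, 168.1]
tcp_rot: [-180.0, 0.0, 2.8]
ft_force: [-0.3, -0.4, 0.8]
finger_gap: -0.3
grip_force: 0.0
```

Call:
apply_moves([
  [0.62,0.93,0,0,0,0,0],
  [0,0,0,0,0,0,0],
  [0,0,0.6,0,0,0,0],
  [0,0,0.6,0,0,0,0],
  [0,0,0.6,0,0,0,0],
  [0,0,0.4,0,0,0,0],
  [0,0,0,0,0,0,0],
  [0,0,0,0,0,0,0],
])

```text
time: 78.4
tool_pos: [634.6, 13.2, 102.8]
tcp_rot: [180.0, -0.1, 2.8]
ft_force: [0.3, 0.2, 0.2]
finger_gap: 0.2
grip_force: 0.0
```

```bash
python3 -c "
from h import *
x,y=cad(0,37);go(x,y,61,2.84)"
```

```text
t 78.4 at [634.6  13.2 102.8] [ 1.7999e+02 -5.0000e-02  2.8300e+00] gap 0.2 | turn z -0.0 shift [-0.    0.01  1.39]
```

Call:
apply_moves([
  [0,0,0.4,0,0,0,0],
  [0,0,0.5,0,0,0,0],
  [0,0,0.45,0,0,0,0],
  [0,0,0,0,0,0,0],
  [0,0,0,0,0,0,0],
])

```text
time: 79.03
tool_pos: [634.0, 13.2, 61.4]
tcp_rot: [-180.0, 0.0, 2.8]
ft_force: [0.5, -0.3, -0.5]
finger_gap: 0.3
grip_force: 0.0
```

Call:
apply_moves([
  [0,0.08,0,0,0,0,0],
  [0,0.08,0,0,0,0,0],
  [0,0,0,0,0,0,0],
])

```text
time: 79.4
tool_pos: [634.5, 8.1, 61.9]
tcp_rot: [180.0, -0.0, 2.8]
ft_force: [0.6, 0.2, 0.4]
finger_gap: 0.1
grip_force: 0.0
```

Call:
apply_moves([
  [0,0.06,0,0,0,0,0],
  [0,0.05,0,0,0,0,0],
  [0,0,0,0,0,0,0],
])

```text
time: 79.78
tool_pos: [634.6, 5.0, 61.7]
tcp_rot: [180.0, -0.0, 2.8]
ft_force: [-0.1, 0.0, -0.5]
finger_gap: 0.1
grip_force: 0.0
```

Call:
apply_moves([
  [0,0.05,0,0,0,0,0],
  [0,0.04,0,0,0,0,0],
  [0,0,0,0,0,0,0],
])

```text
time: 80.15
tool_pos: [634.6, 3.9, 61.7]
tcp_rot: [-179.9, 0.0, 2.9]
ft_force: [-1.0, 7.1, 0.9]
finger_gap: 0.2
grip_force: 3.5
```

Call:
apply_moves([
  [0,0.05,0,0,0,0,0],
  [0,0,0,0,0,0,0],
])

```text
time: 80.4
tool_pos: [634.6, 3.8, 61.7]
tcp_rot: [-179.8, 0.0, 2.9]
ft_force: [-1.4, 12.5, 2.1]
finger_gap: -0.3
grip_force: 6.3
```

Call:
apply_moves([
  [0,0.05,0,0,0,0,0],
  [0,0,0,0,0,0,0],
])

```text
time: 80.65
tool_pos: [634.5, 3.6, 61.7]
tcp_rot: [-179.7, 0.0, 2.9]
ft_force: [-2.0, 18.1, 2.5]
finger_gap: -0.1
grip_force: 9.1
```

Call:
apply_moves([
  [0,0.05,0,0,0,0,0],
  [0,0,0,0,0,0,0],
])

```text
time: 80.9
tool_pos: [634.5, 3.5, 61.8]
tcp_rot: [-179.6, 0.0, 2.9]
ft_force: [-2.2, 23.1, 3.2]
finger_gap: 0.1
grip_force: 11.9
```

The row is stiff, so the tins are tight. Back off, rise clear and check once more.

Call:
apply_moves([
  [0,-0.15,0,0,0,0,0],
  [0,-0.15,0,0,0,0,0],
  [0,-0.1,0,0,0,0,0],
  [0,0,-0.5,0,0,0,0],
  [0,0,-0.9,0,0,0,0],
  [0,0,-0.9,0,0,0,0],
  [0,0,-0.9,0,0,0,0],
  [0,0,-0.5,0,0,0,0],
])

```text
time: 81.9
tool_pos: [635.4, 9.4, 175.8]
tcp_rot: [180.0, -0.2, 2.8]
ft_force: [1.0, 0.2, 0.0]
finger_gap: -0.0
grip_force: 0.0
```

Call:
apply_moves([
  [-0.7,-0.8,0,0,0,0,0],
  [-0.7,-0.8,0,0,0,0,0],
  [-0.7,-0.8,0,0,0,0,0],
  [-0.7,-0.8,0,0,0,0,0],
  [-0.7,-0.8,0,0,0,0,0],
  [-0.7,-0.8,0,0,0,0,0],
  [-0.6,-0.8,0,0,0,0,0],
  [-0.6,-0.8,0,0,0,0,0],
])

```text
time: 82.9
tool_pos: [462.3, 194.1, 172.9]
tcp_rot: [180.0, -0.0, 2.8]
ft_force: [0.1, 0.1, -0.3]
finger_gap: 0.4
grip_force: 0.0
```

Call:
apply_moves([
  [0,0,0,0,0,0,0],
  [0,0,0,0,0,0,0],
  [0,0,0,0,0,0,0],
  [0,0,0,0,0,0,0],
])

```text
time: 83.4
tool_pos: [463.5, 193.1, 172.7]
tcp_rot: [180.0, 0.0, 2.8]
ft_force: [0.1, 0.2, -0.8]
finger_gap: 0.3
grip_force: 0.0
```

Run:
```python
from h import *
caddyplates()
im=cv2.imread('pics/tc.png'); m=(im.max(2).astype(int)-im.min(2)<14)&(im.min(2)>80); m[:,:262]=0; m[:,362:]=0; m[:140]=0; m[195:]=0
rects('top',m,66,100); print(sense()['tool_pos'],sense()['time'])
```

```text
px [217. 160.] xy 625.2 147.8 size 85.1 7.6 ang 2.0
px [256. 159.] xy 629.2 48.6 size 85.4 8.1 ang 3.2
px [237. 160.] xy 627.2 97.9 size 87.6 7.5 ang 1.6
px [318. 159.] xy 637.7 -109.0 size 66.6 199.3 ang 4.0
[463.39399283 193.15133278 172.65733832] 83.45
```

```bash
python3 -c "
from bench import hand_in
print(hand_in())"
```

```text
the job is handed in; nothing more can be done
None
```

I handed the job in at about 83 s: all four tins are in a tight row against the bay's end wall, and each of the three plates stands in its own slot, centred to about 1 mm. In the camera checks the mug, jar and lantern look unmoved, but no verdict came back with the hand-in.

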